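Weigh down the covering bowl

TASK

The blue bowl turned upside down on the plate covers some leftovers; weigh it down with the two flat tins (one lies on the worktop, the other on the sloping wooden stand). Balance one tin lid up, level and centred on top of the bowl's round crown, and stack the other lid up and squarely on it, edges in line. Do not shift the bowl, and leave the other things where they stand.

Things in the scene. Friction and masses are not known exactly. Their poses are not given: they have to be found in the camera images.
- bowl: upside-down round blue bowl with white rim, standing on the plate; rim 161 mm across, 104 mm high, rounded like an egg end (at the crown the radius of curvature is 100 mm), loose, about 0.6 kg. Origin: centre of its underside (the rim plane); z up; the crown is 104 mm above the origin
- plate: white plate, 186 mm across, fixed on the worktop; the bowl stands on it 8 mm above the worktop. Origin: centre of its underside
- stand: small wooden tablet stand, 120 mm wide, about 160 mm deep, 92 mm high at the back, fixed to the worktop. Its board rises at 25 degrees towards its own +x (away from the robot at yaw 0) from a 12 mm lip at its lower front edge. Origin: centre of its footprint, on the worktop
- tin_a: flat food tin, cream sides, dark blue lid, 63 x 105 mm, 26 high. Origin: centre of underside; x along the 63 mm width, y along the length, z up. 60 mm across where it is gripped; ends taper from 93 mm below to 101 mm at the lid. Flat lid at 25.5 mm, so tins stack 25.5 mm apart. Starts on the stand, lid up, length along the 25 degree slope, +y end down at the lip. 0.15 kg
- tin_b: flat food tin, cream sides, dark blue lid, 63 x 105 mm, 26 high. Origin: centre of underside; x along the 63 mm width, y along the length, z up. 60 mm across where it is gripped; ends taper from 93 mm below to 101 mm at the lid. Flat lid at 25.5 mm, so tins stack 25.5 mm apart. Starts flat on the worktop. 0.15 kg
- pepper_mill: turned brown wooden pepper mill, 58 mm across, 170 mm high, loose bystander. Origin: centre of its underside
- pickle_jar: glass jar with black lid, 63 mm across, 108 mm high, loose bystander. Origin: centre of its underside
- spice_jar: spice jar with green label and green lid, 46 mm across, 106 mm high, loose bystander. Origin: centre of its underside
- squeeze_bottle: green and white flat squeeze bottle with green cap, 52 x 86 mm, 219 mm high, loose bystander. Origin: centre of its underside
- mug: white mug, 88 mm across, 125 mm along y with the handle at -y, 95 mm high, loose bystander. Origin: centre of its underside
- tape_roll: roll of brown packing tape lying flat, 96 mm across, 48 mm high, loose bystander. Origin: centre of its underside
There are look-alikes about, which are no part of the job. Leave any orange or pink look-alike of the tin_b alone.

How it is judged:
By the outcome, as a careful person would: the job done as asked, in the order asked, and still so for the second after the job is handed in, with the robot touching nothing.
It also fails if it takes over 70 s, if anything falls off the work surface, if the arm or the gripper's body presses on something with over 40 N, if the wrist force passes 120 N, or if a joint passes its speed limit or range.

ROBOT

A 7-joint arm with a two-finger parallel gripper is mounted at the origin on a cart in front of the work surface, level with it; the furniture and walls round the work are solid. World frame = base frame: x ahead of the robot, y to its left, z up, the work surface at z = 0. Lengths are in m, angles in rad, forces in N, time in s.
With the tool pointing down it reaches from about 0.425 to 0.925 m from the base axis. Payload 6.8 kg.
Tool frame: the origin (TCP) lies at the very end of the fingers, on their centre line; the grasp point (between the pads) lies bot.hold_point_z behind it (bot.hold_point_z is the distance from the TCP to the grasp point, in m); x points along the fingers, z is the direction in which the jaws open and shut, and the axes are right-handed (so a half turn about x gives the same grasp; the last joint's range is limited). The gripper opens to 85 mm and grips with 20 to 120 N. Pads are 22 mm wide; open, the fingers measure 114 mm over their backs; the gripper's body (76 mm by 85 mm) begins 54 mm behind the grasp point. The pads swing forward as they close: fully open they stand 13 mm farther back than shut.
Start: joints at [1.121, 0.477, 0.022, 1.555, -0.011, 1.109, -0.083], TCP at [0.226, -0.636, 0.231] pointing down, gripper open.
Joint ranges: [-2.96, 2.96], [-0.34, 2.1], [-1.41, 1.46], [0.24, 2.44], [-1.37, 4.51], [0.17, 1.92], [-2.96, 2.96]. Speed limits (rad/s): [2.39, 2.39, 3.14, 3.14, 3.14, 3.14, 3.14].

INTERFACE

Orientations are given as a unit quaternion [w, x, y, z].
In Python, from station import bot gives the robot as it stands.
- The arm moves only by the tool drive_tool, never from a script. Its arguments are lists of equal length, an entry for each row: "slide": the shift along the world's x, y, z in mm, a list of three; "turn": the turn, a rotation vector about the world's x, y, z in rad, a list of three; "gripper": the opening, from 0 (shut) to 1 (fully open). A call has 1 to 10 rows; each row is the pose to reach, as a shift and turn from the pose measured when the call began; what a row does not reach only later rows make up. A row lasts 1/10 s, in which the tool goes at most 50 mm and 8.59 degrees, less where a joint would pass 70% of its speed; a pose out of reach is approached as far as the arm can. A call with a gripper value outside its range is refused whole. The fingers move at their own pace and stop on an object; "squeeze" is the grip in N (left out, the last holds). Time passes only in rows, so rows that repeat a pose let the fingers close. It gives the time, the measured TCP pose, the force and the opening at its end, in the units of the state.
- bot.get_obs(): the state, without advancing time (a new reading comes with each control period).
- bot.read_camera(name): name is "scene" or "top" or "wrist"; returns a dict with "color" (420x560x3 uint8, red, green, blue), "fovy" (degrees; the focal length in pixels is half the picture's height over the tangent of half this angle, whatever the lens; pixels are square), "cx", "cy" (the principal point, pixels), "R" (3x3) and "t" (3): a world point X has camera coordinates R X + t. Camera axes: x right, y down, z forward; pixel columns grow to the right and rows downward; lengths in m; the calibration is good to about 2 mm. A picture is of the moment at which its call begins. There is no depth.
- bot.hand_in(): hands the job in, once; it reports no verdict.
The state is a dict: "t": time; "q": joint angles; "joint_vel": joint speeds; "joint_torque": joint torques, N m; "eef_pos": TCP position; "tool_rot": TCP orientation; "contact_force": force on the tool from outside, world axes, zero at the start; "torque": the same for the moment, N m; "gripper_width": opening from 0.0 (shut) to 1.0 (fully open).
Only numpy, scipy, OpenCV 4.12 (cv2) and the standard library are available. Lean on these libraries where they do the work, as an engineer would, in place of code of your own. Each camera call takes 0.05 s, during which the arm holds its last target.

## Working session

There is one attempt and no reset: what is moved stays moved. The work goes in short steps, Python scripts to look and compute and a tool call to move; the robot and the scene stay as the last step left them, time stands still between calls to the robot, and variables do not carry over. Pictures are saved under pics/ and viewed, and the job is handed in when it is done.

Besides the shell and the picture viewer there is one more tool, called after "Call:" as name(argument=value, ...) on one line, values as JSON. drive_tool: Moves the arm, as the interface text tells. Its arguments: {"type":"object","properties":{"slide":{"type":"array"},"turn":{"type":"array"},"gripper":{"type":"array"},"squeeze":{"type":"number"}},"required":["slide","turn","gripper"]}

```bash
ls; mkdir -p pics; cat > h.py <<'E'
from station import bot
import numpy as np, cv2
def snap(n,name):
    c=bot.read_camera(n); cv2.imwrite(f'pics/{name}.png',c['color'][:,:,::-1]); np.savez(f'pics/{name}.npz',**{k:np.array(v) for k,v in c.items()}); return c
def load(name): 
    d=np.load(f'pics/{name}.npz'); return {k:d[k] for k in d}
def ray(c,u,v):
    H=c['color'].shape[0]; f=H/2/np.tan(np.radians(c['fovy'])/2)
    d=np.array([(u-c['cx'])/f,(v-c['cy'])/f,1.]); R=np.array(c['R']);
    return -R.T@np.array(c['t']), R.T@d
def onz(c,u,v,z):
    o,d=ray(c,u,v); return o+d*(z-o[2])/d[2]
def proj(c,X):
    H=c['color'].shape[0]; f=H/2/np.tan(np.radians(c['fovy'])/2)
    p=np.array(c['R'])@np.array(X)+np.array(c['t']); return np.array([c['cx']+f*p[0]/p[2],c['cy']+f*p[1]/p[2]])
E
python3 - <<'E'
from h import *
for n in ['scene','top','wrist']:
    c=snap(n,n+'0'); print(n,c['fovy'],c['cx'],c['cy'],-np.array(c['R']).T@c['t'],c['R'])
print(bot.get_obs(), bot.hold_point_z)
E
```

```text
pics
scene 47.39887428537805 281.86643483837446 199.20294563542421 [-0.16761971 -1.3553253   0.73031538] [[ 0.84146825 -0.54027094  0.00620443]
 [-0.23687254 -0.37919951 -0.89448261]
 [ 0.48561567  0.75120906 -0.44705969]]
top 50.0968761122116 272.6549033989268 207.72889398982767 [ 0.3569933  -0.25343399  1.42971081] [[-0.0091607  -0.99991394 -0.00939156]
 [-0.98901865  0.01044552 -0.14742117]
 [ 0.14750658  0.00793795 -0.98902922]]
wrist 61.521241256624656 277.0482732724534 208.00840215945175 [ 0.29013509 -0.61313036  0.37206179] [[ 0.33508326 -0.94218569 -0.00230992]
 [-0.90657272 -0.32308346  0.27155659]
 [-0.25660303 -0.08889996 -0.9624197 ]]
{'t': 0.15, 'q': array([ 1.12085498,  0.47764295,  0.02238244,  1.55619179, -0.01148013,
        1.10930212, -0.08311215]), 'joint_vel': array([ 0.00131633, -0.00251202, -0.00078291, -0.00195128,  0.00169396,
       -0.00093488, -0.00119972]), 'joint_torque': array([ 1.85721867e-03, -5.96930158e+01,  1.60959821e+00, -2.81492400e+01,
        1.26127736e-02,  6.55444746e-03,  5.49280685e-05]), 'eef_pos': array([ 0.22609522, -0.63553664,  0.23054156]), 'tool_rot': array([ 0.57732115,  0.40792286,  0.57818992, -0.40742564]), 'contact_force': array([ 0.46656914,  0.20481852, -0.12246114]), 'torque': array([-0.02237236,  0.06732692,  0.05387847]), 'gripper_width': 0.999090903658866} 0.0187
```

View pics/scene0.png

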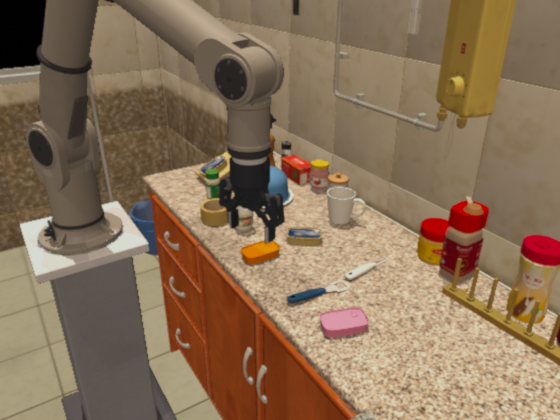

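View pics/top0.png

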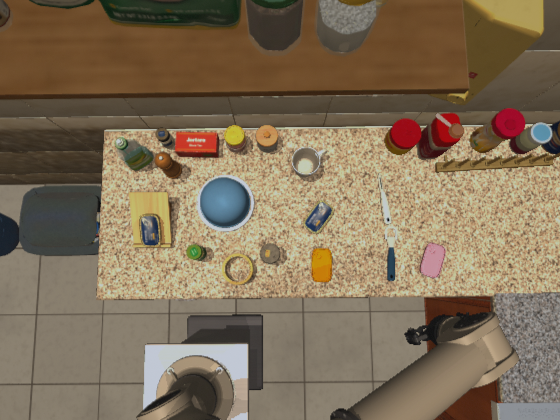

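View pics/wrist0.png

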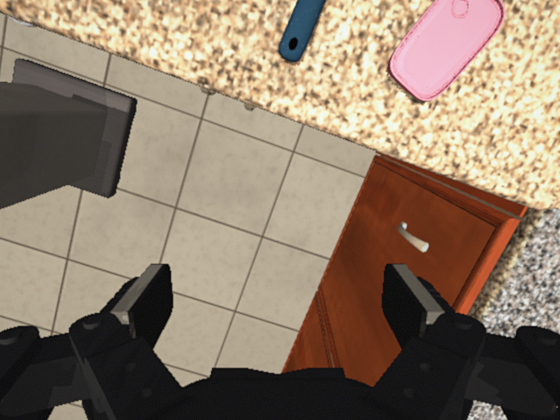

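The top view shows the bowl near (225,202), tin_b near (318,217) and tin_a on the stand near (150,230). The orange and pink look-alikes are at (321,265) and (432,260). Next I'll enlarge and measure these.

```bash
python3 - <<'E'
from h import *
c=load('top0'); im=c['color'][:,:,::-1]
cv2.imwrite('pics/t1.png',cv2.resize(im[175:290,100:350],None,fx=3.2,fy=3.2,interpolation=cv2.INTER_CUBIC))
s=load('scene0')['color'][:,:,::-1]
cv2.imwrite('pics/s1.png',cv2.resize(s[130:280,180:380],None,fx=4,fy=4,interpolation=cv2.INTER_CUBIC))
hsv=cv2.cvtColor(im,cv2.COLOR_BGR2HSV)
m=((hsv[...,0]>98)&(hsv[...,0]<125)&(hsv[...,1]>90)).astype(np.uint8)
n,l,st,ce=cv2.connectedComponentsWithStats(m)
for i in range(1,n):
    if st[i,4]>60:print(st[i],ce[i],im[l==i].mean(0))
for n,(u,v,z) in dict(bowl=(225,202,.05),tb=(318,217,.026),ta=(150,230,.07),spice=(196,252,.1),tape=(237,269,.048),pickle=(270,253,.1),mill=(164,156,.17),mug=(305,163,.09),edge=(200,297,0),sp=(121,147,.2)).items(): print(n,onz(c,u,v,z).round(3))
E
```

```text
[533 125  17  16 206] [541.23300971 132.1407767 ] [167.98543689 143.73786408  92.00970874]
[543 143  17  11  80] [551.8    148.6375] [36.675 22.8   17.6  ]
[ 201  178   49   49 1879] [224.61681746 202.41671102] [129.04789782 108.68813199  77.0516232 ]
[306 205  13  26  85] [311.56470588 220.16470588] [89.77647059 58.95294118 41.37647059]
[  0 214  17  42 429] [  5.53379953 233.96037296] [43.83682984 34.53846154 26.43356643]
[142 223  16  22  78] [147.30769231 237.69230769] [80.07692308 51.58974359 35.51282051]
[388 248   7  33 200] [390.96  264.705] [78.355 63.5   40.41 ]
bowl [ 0.582 -0.094  0.05 ]
tb [ 0.535 -0.385  0.026]
ta [0.495 0.132 0.07 ]
spice [ 0.426 -0.015  0.1  ]
tape [ 0.375 -0.132  0.048]
pickle [ 0.42  -0.234  0.1  ]
mill [0.699 0.069 0.17 ]
mug [ 0.694 -0.343  0.09 ]
edge [ 0.29  -0.012  0.   ]
sp [0.719 0.184 0.2  ]
```

View pics/t1.png

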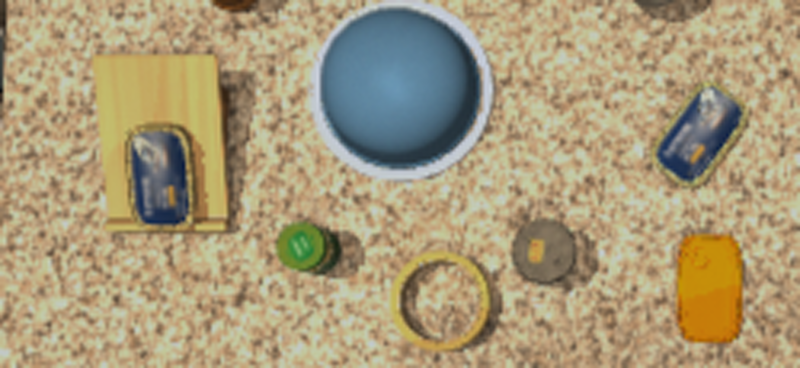

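View pics/s1.png

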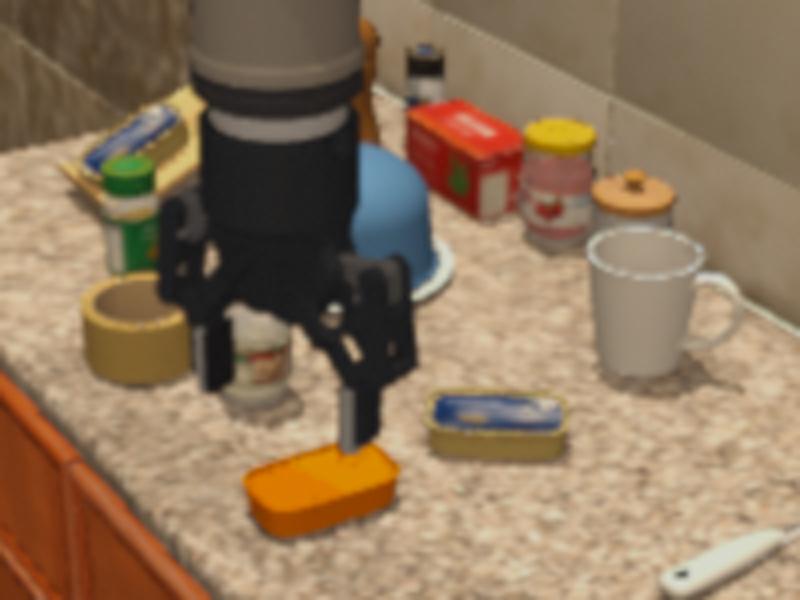

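The zoom shows tin_b as a blue-lidded rectangle, with its long axis about -35° from world x. tin_a lies at the lip of the stand, which is nearly square to the world axes. I'll work out a hover above tin_b.

```bash
cat >> h.py <<'E'
from scipy.spatial.transform import Rotation as Ro
def rot(q): return Ro.from_quat([q[1],q[2],q[3],q[0]])
def down(yaw,tilt=0):
    """tool x down, tool z (jaws) along yaw in plane; tilt about jaw axis"""
    z=np.array([np.cos(yaw),np.sin(yaw),0]); x=np.array([0,0,-1.]); y=np.cross(z,x)
    return Ro.from_rotvec(tilt*z)*Ro.from_matrix(np.c_[x,y,z])
def go(pos,R):
    o=bot.get_obs(); r=(R*rot(o['tool_rot']).inv()).as_rotvec()
    print('t',o['t'],'slide',((np.array(pos)-o['eef_pos'])*1000).round(1),'turn',r.round(4),'deg',np.degrees(np.linalg.norm(r)).round(1))
E
python3 - <<'E'
from h import *
o=bot.get_obs(); print(rot(o['tool_rot']).as_matrix().round(3))
for y in (55,-125): go([.535,-.385,.16],down(np.radians(y)))
# tin outlines in top: gradient against granite is hard; use gold/blue threshold
c=load('top0'); im=c['color'][:,:,::-1]
g=np.array([[655,165],[690,190],[748,110],[710,82]])/3.2+[100,175]
print([onz(c,*p,.026).round(3) for p in g])
E
```

```text
[[-0.001  0.942  0.335]
 [ 0.001  0.335 -0.942]
 [-1.    -0.    -0.001]]
t 0.15 slide [308.9 250.5 -70.5] turn [-1.0000e-04 -1.7000e-03  2.1889e+00] deg 125.4
t 0.15 slide [308.9 250.5 -70.5] turn [-1.500e-03  1.000e-04 -9.527e-01] deg 54.6
[array([ 0.506, -0.342,  0.026]), array([ 0.481, -0.376,  0.026]), array([ 0.559, -0.435,  0.026]), array([ 0.587, -0.398,  0.026])]
```

Call:
drive_tool(slide=[[31,25,0],[62,50,0],[93,75,-5],[124,100,-15],[155,125,-25],[186,150,-35],[217,175,-45],[248,200,-55],[279,225,-65],[309,249,-70]], turn=[[0,0,-0.1],[0,0,-0.2],[0,0,-0.3],[0,0,-0.4],[0,0,-0.5],[0,0,-0.6],[0,0,-0.7],[0,0,-0.8],[0,0,-0.9],[0,0,-0.953]], gripper=[1,1,1,1,1,1,1,1,1,1])

```text
t: 1.15
eef_pos: [0.5358, -0.3847, 0.1593]
tool_rot: [0.325, 0.628, 0.326, -0.628]
contact_force: [0.3, -0.7, 0.6]
gripper_width: 0.999
```

Call:
drive_tool(slide=[[0,0,0],[0,0,0],[0,0,0]], turn=[[0,0,0],[0,0,0],[0,0,0]], gripper=[1,1,1])

```text
t: 1.45
eef_pos: [0.5347, -0.3859, 0.1592]
tool_rot: [-0.324, -0.628, -0.326, 0.628]
contact_force: [-1.2, -0.9, 0.4]
gripper_width: 0.999
```

```bash
python3 - <<'E'
from h import *
snap('wrist','w1'); snap('top','t1b'); o=bot.get_obs(); print(o['t'],o['eef_pos'],rot(o['tool_rot']).as_matrix().round(3),o['contact_force'],o['torque'])
E
```

```text
1.55 [ 0.53444446 -0.38645898  0.15952574] [[-0.001  0.816 -0.578]
 [ 0.001 -0.578 -0.816]
 [-1.    -0.002 -0.   ]] [-0.61936599 -0.48221826  0.52375518] [-0.01777266 -0.00462552 -0.01299389]
```

View pics/w1.png

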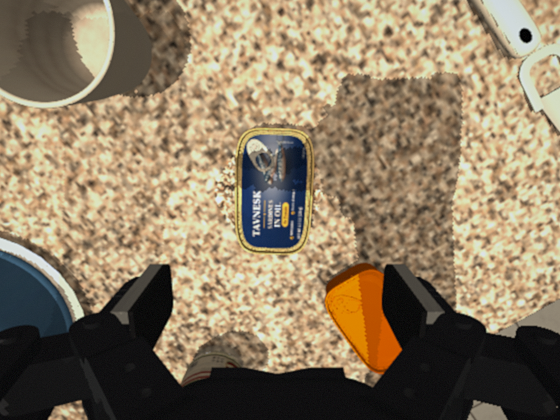

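The wrist view shows tin_b lid up around (276,190), slightly off upright in the image. Orange look-alike at (365,315), mug top left.

```bash
cat >> h.py <<'E'
def lidrect(c,box,zf):
    """dark-blue lid rect; zf: function u,v->3D point. returns centre, yaw of long axis"""
    im=c['color'][:,:,::-1]; hsv=cv2.cvtColor(im,cv2.COLOR_BGR2HSV)
    m=((hsv[...,0]>95)&(hsv[...,0]<135)&(hsv[...,1]>80)&(hsv[...,2]>20)).astype(np.uint8)
    k=np.zeros_like(m); x0,y0,x1,y1=box; k[y0:y1,x0:x1]=1; m*=k
    m=cv2.morphologyEx(m,cv2.MORPH_OPEN,np.ones((3,3)))
    n,l,st,_=cv2.connectedComponentsWithStats(cv2.morphologyEx(m,cv2.MORPH_CLOSE,np.ones((9,9))))
    i=1+np.argmax(st[1:,4]); ys,xs=np.where(l==i)
    h=cv2.convexHull(np.c_[xs,ys].astype(np.float32))[:,0]
    P=np.array([zf(u,v) for u,v in h]); return P,h
E
python3 - <<'E'
from h import *
c=load('w1')
P,h=lidrect(c,(220,110,340,265),lambda u,v:onz(c,u,v,.0255))
r=cv2.minAreaRect((P[:,:2]*1000).astype(np.float32)); print(r, cv2.minAreaRect(h))
cv2.imwrite('pics/w1c.png',cv2.polylines(cv2.resize(c['color'][100:280,200:360,::-1],None,fx=3,fy=3,interpolation=cv2.INTER_CUBIC),[((h-[200,100])*3+1.5).astype(np.int32)],True,(0,0,255)))
E
```

```text
((537.7117919921875, -385.25823974609375), (50.1782341003418, 90.44822692871094), 53.18125534057617) ((273.5, 191.5), (109.0, 63.0), 90.0)
```

View pics/w1c.png

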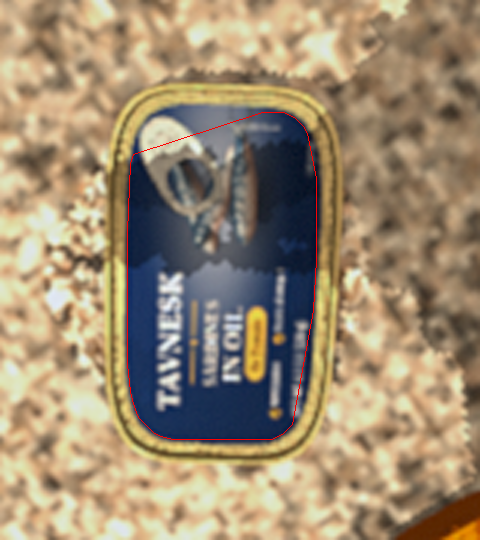

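```bash
python3 - <<'E'
from h import *
c=load('w1')
def f(p): p=np.array(p)/3-[.5/1,.5]+[200,100]+1/6; return onz(c,p[0],p[1],.0258)[:2]*1000
import itertools
def quad(L,R,T,B):
    pts={k:np.array([f(p) for p in v]) for k,v in dict(L=L,R=R,T=T,B=B).items()}
    def an(a): d=a[0]-a[1]; return np.degrees(np.arctan2(d[1],d[0]))
    m={k:v.mean(0) for k,v in pts.items()}
    return {k:an(v).round(2) for k,v in pts.items()},(m['L']+m['R'])/2,(m['T']+m['B'])/2,np.linalg.norm(m['L']-m['R']),np.linalg.norm(m['T']-m['B'])
print(quad([(113,150),(107,390)],[(343,150),(332,390)],[(170,82),(290,86)],[(170,456),(290,463)]))
print(quad([(137,150),(127,400)],[(319,150),(306,400)],[(190,103),(280,107)],[(160,438),(280,440)]))
im=cv2.resize(c['color'][120:260,225:325,::-1],None,fx=4,fy=4,interpolation=cv2.INTER_CUBIC); cv2.imwrite('pics/w1d.png',im)
E
```

```text
({'L': np.float64(-38.47), 'R': np.float64(-36.26), 'T': np.float64(52.88), 'B': np.float64(51.14)}, array([ 539.28771831, -387.26605265]), array([ 536.67197034, -387.51272834]), np.float64(60.57229425128078), np.float64(102.71752405683684))
({'L': np.float64(-38.97), 'R': np.float64(-36.97), 'T': np.float64(52.24), 'B': np.float64(53.71)}, array([ 538.33855542, -386.0828333 ]), array([ 537.49312953, -387.16005358]), np.float64(48.13006816525342), np.float64(91.42157651494361))
```

View pics/w1d.png

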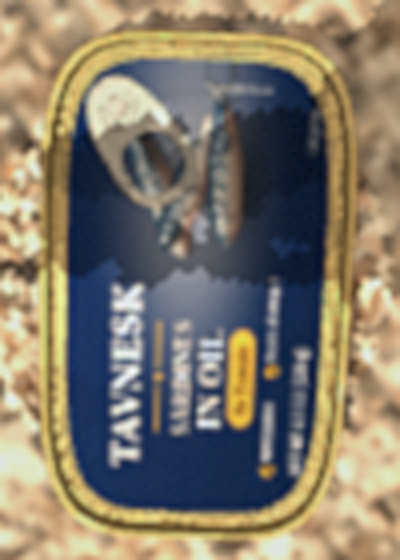

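Call:
drive_tool(slide=[[3,-0.5,-40],[3,-0.5,-80],[3,-0.5,-110],[3,-0.5,-135],[3,-0.5,-150],[3,-0.5,-155.5],[3,-0.5,-155.5],[3,-0.5,-155.5]], turn=[[0,0,-0.02],[0,0,-0.037],[0,0,-0.037],[0,0,-0.037],[0,0,-0.037],[0,0,-0.037],[0,0,-0.037],[0,0,-0.037]], gripper=[1,1,1,1,1,1,1,1])

```text
t: 2.35
eef_pos: [0.5381, -0.3878, 0.0054]
tool_rot: [0.313, 0.634, 0.313, -0.634]
contact_force: [-0.3, 0.8, 0.4]
gripper_width: 0.996
```

Call:
drive_tool(slide=[[0,0,0],[0,0,0],[0,0,0],[0,0,0],[0,0,0],[0,0,0],[0,0,0],[0,0,0]], turn=[[0,0,0],[0,0,0],[0,0,0],[0,0,0],[0,0,0],[0,0,0],[0,0,0],[0,0,0]], gripper=[0.8,0.75,0.7,0.65,0.6,0.6,0.6,0.6], squeeze=25)

```text
t: 3.15
eef_pos: [0.5393, -0.388, 0.0069]
tool_rot: [0.314, 0.635, 0.312, -0.633]
contact_force: [-1.2, 2.6, 7.6]
gripper_width: 0.701
```

```bash
python3 - <<'E'
from h import *
snap('wrist','w2'); o=bot.get_obs(); print(o)
E
```

```text
{'t': 3.2, 'q': array([ 0.45492034,  0.72075128,  0.10667261,  1.7301523 , -0.11171939,
        0.69383011, -1.60353827]), 'joint_vel': array([ 0.00048772,  0.00078394, -0.00019115, -0.00111653, -0.00034779,
        0.00123417,  0.00060383]), 'joint_torque': array([ 8.17677174e-01, -6.04798222e+01,  4.52242121e+00, -1.85018706e+01,
        2.91910646e-01, -3.48206945e-01,  2.77720339e-02]), 'eef_pos': array([ 0.53933932, -0.38790874,  0.00685769]), 'tool_rot': array([ 0.31358845,  0.63490808,  0.31235704, -0.63323542]), 'contact_force': array([-0.39117122,  1.90387687,  7.01048646]), 'torque': array([ 0.43136471,  0.05467521, -0.03394364]), 'gripper_width': 0.6990145817628405}
```

View pics/w2.png

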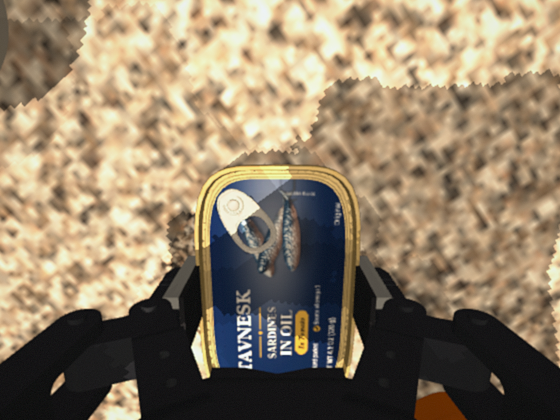

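tin_b is held: the lid is visible between the pads, with its far rim edge at about row 165 and its sides at columns 200 to 360. I'll compute the tin's offset along the fingers' width.

```bash
python3 - <<'E'
from h import *
c=load('w2'); o=bot.get_obs(); R=rot(o['tool_rot']).as_matrix(); print(R.round(4))
for z in (.0255,):
  for (u,v) in [(240,166),(278,165),(315,165),(197,240),(360,240),(201,340),(355,340)]:
    X=onz(c,u,v,z); l=R.T@(X-o['eef_pos']); print((u,v),(l*1000).round(1))
cv2.imwrite('pics/w2c.png',cv2.resize(c['color'][145:345,180:380,::-1],None,fx=3,fy=3,interpolation=cv2.INTER_CUBIC))
E
```

```text
[[ 2.900e-03  7.938e-01 -6.082e-01]
 [-5.000e-04 -6.082e-01 -7.938e-01]
 [-1.000e+00  2.600e-03 -1.400e-03]]
(240, 166) [-18.5  48.9 -12.2]
(278, 165) [-18.5  49.2   1.1]
(315, 165) [-18.5  49.2  14.1]
(197, 240) [-18.5  21.2 -29. ]
(360, 240) [-18.6  21.2  31.7]
(201, 340) [-18.7 -21.9 -30. ]
(355, 340) [-18.7 -21.9  32.3]
```

View pics/w2c.png

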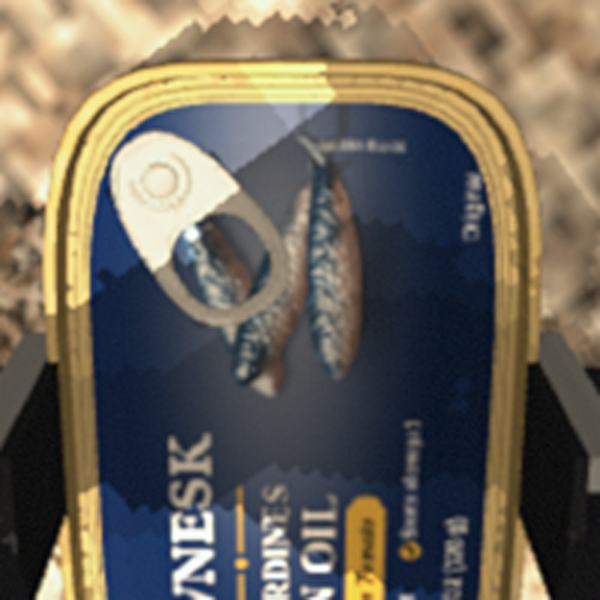

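Before lifting I'll release, rise and look at the tin, now centred by the jaws, to calibrate the wrist camera. Then I'll look straight down on the bowl with the view clear.

Call:
drive_tool(slide=[[0,0,0],[0,0,0],[0,0,0],[0,0,30],[0,0,70],[0,0,110],[0,0,140],[0,0,153],[0,0,153],[0,0,153]], turn=[[0,0,0],[0,0,0],[0,0,0],[0,0,0],[0,0,0],[0,0,0],[0,0,0],[0,0,0],[0,0,0],[0,0,0]], gripper=[1,1,1,1,1,1,1,1,1,1])

```text
t: 4.2
eef_pos: [0.5385, -0.3874, 0.1583]
tool_rot: [0.313, 0.634, 0.313, -0.634]
contact_force: [0.4, -0.1, -1.0]
gripper_width: 1.003
```

```bash
python3 - <<'E'
from h import *
c=snap('wrist','w3'); o=bot.get_obs(); np.savez('pics/o3.npz',p=o['eef_pos'],q=o['tool_rot']);print(o['t'],o['eef_pos'],rot(o['tool_rot']).as_matrix().round(4))
cv2.imwrite('pics/w3c.png',cv2.resize(c['color'][120:270,220:340,::-1],None,fx=4,fy=4,interpolation=cv2.INTER_CUBIC))
# bowl from top0
t=load('top0'); 
for (u,v) in [(197,202),(253.5,202),(225,177),(225,231)]: print(onz(t,u,v,.012).round(4))
c0=[.582,-.094]
for (dx,dy) in [(0,0)]: go([.50,-.08,.30],down(np.radians(-127.4)))
E
```

```text
4.25 [ 0.53828918 -0.38714295  0.15771711] [[ 0.000e+00  7.938e-01 -6.082e-01]
 [ 1.200e-03 -6.082e-01 -7.938e-01]
 [-1.000e+00 -7.000e-04 -1.000e-03]]
[ 0.5895 -0.      0.012 ]
[ 0.5876 -0.181   0.012 ]
[ 0.6703 -0.0892  0.012 ]
[ 0.4955 -0.0904  0.012 ]
t 4.25 slide [-38.3 307.1 142.3] turn [-0.0012  0.      0.001 ] deg 0.1
```

View pics/w3c.png

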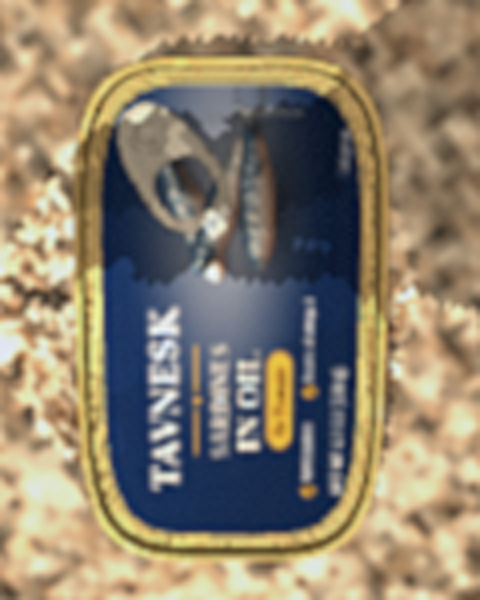

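Call:
drive_tool(slide=[[-3,40,30],[-6,85,60],[-9,130,90],[-12,175,120],[-15,220,135],[-18,265,142],[-21,310,142],[-23,350,142],[-23,350,142],[-23,350,142]], turn=[[0,0,0],[0,0,0],[0,0,0],[0,0,0],[0,0,0],[0,0,0],[0,0,0],[0,0,0],[0,0,0],[0,0,0]], gripper=[1,1,1,1,1,1,1,1,1,1])

```text
t: 5.25
eef_pos: [0.5146, -0.0364, 0.2981]
tool_rot: [-0.313, -0.633, -0.315, 0.634]
contact_force: [-0.3, -0.5, 0.5]
gripper_width: 1.0
```

```bash
python3 - <<'E'
from h import *
c=snap('wrist','w4'); o=bot.get_obs(); np.savez('pics/o4.npz',p=o['eef_pos'],q=o['tool_rot']);print(o['t'],o['eef_pos'],rot(o['tool_rot']).as_matrix().round(4))
w=load('w3'); d=np.load('pics/o3.npz'); R=rot(d['q']).as_matrix()
E3={}
for k,p in dict(L=(77,300),R=(384,300),T=(230,56),B=(220,560)).items():
    u,v=(np.array(p)+.5)/4-.5+[220,120]; l=R.T@(onz(w,u,v,.0258)-d['p'])*1000; E3[k]=l; print(k,l.round(1))
print((E3['L']+E3['R'])/2,(E3['T']+E3['B'])/2)
E
```

```text
5.3 [ 0.51471782 -0.03792084  0.29828927] [[-2.600e-03  7.936e-01 -6.084e-01]
 [ 6.000e-04 -6.084e-01 -7.936e-01]
 [-1.000e+00 -2.400e-03  1.200e-03]]
L [131.9   2.6 -29.7]
R [131.9   2.6  31.6]
T [131.9  50.4   0.9]
B [132.  -53.7  -1.2]
[131.91434948   2.60195792   0.97883198] [131.91855863  -1.63686673  -0.1713585 ]
```

View pics/w4.png

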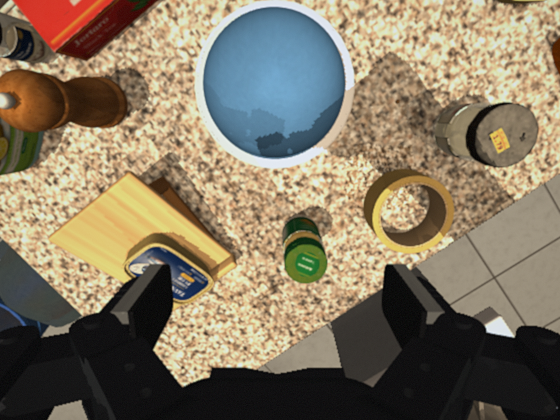

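The bowl is centred near (275,82), almost under the camera. tin_a on the stand shows at (170,268), the spice jar at (305,250), the tape roll at (410,210) and the mill at left. I'll fit the bowl's outline.

```bash
cat >> h.py <<'E'
def bowlfit(c,guess,zblue=.05,zw=.012,tag='b',rays=180,rmax=110):
    im=c['color'][:,:,::-1]; hsv=cv2.cvtColor(im,cv2.COLOR_BGR2HSV).astype(int)
    blue=(abs(hsv[...,0]-104)<14)&(hsv[...,1]>85)
    out=[]
    for a in np.linspace(0,2*np.pi,rays,endpoint=False):
        rr=np.arange(20,rmax,.5); us=guess[0]+rr*np.cos(a); vs=guess[1]+rr*np.sin(a)
        ok=(us>1)&(us<558)&(vs>1)&(vs<418); 
        s=cv2.remap(blue.astype(np.float32),us[ok].astype(np.float32)[None],vs[ok].astype(np.float32)[None],cv2.INTER_LINEAR)[0]
        i=np.where(s<.5)[0]
        if len(i): out.append((us[i[0]],vs[i[0]]))
    return np.array(out)
def circ(P):
    A=np.c_[2*P,np.ones(len(P))]; w=np.ones(len(P),bool)
    for _ in range(6):
        x=np.linalg.lstsq(A[w],(P[w]**2).sum(1),rcond=None)[0]; r=np.sqrt(x[2]+x[0]**2+x[1]**2)
        e=np.hypot(*(P-x[:2]).T)-r; w=abs(e)<max(2*np.median(abs(e)),.0005)
    return x[:2],r,e[w].std(),w.sum()
E
python3 - <<'E'
from h import *
c=load('w4'); o=np.load('pics/o4.npz'); R=rot(o['q']).as_matrix()
b=bowlfit(c,(275,82))
for z in (.01,.03,.06):
    P=np.array([onz(c,u,v,z)[:2] for u,v in b]); print(z,circ(P))
# white outer: bright low-sat
im=c['color'][:,:,::-1].copy(); hsv=cv2.cvtColor(im,cv2.COLOR_BGR2HSV).astype(int)
print(np.array(c['R']).T@-c['t'])
for p in b: cv2.circle(im,(int(p[0]),int(p[1])),1,(0,0,255),-1)
cv2.imwrite('pics/w4c.png',cv2.resize(im[0:180,180:370],None,fx=4,fy=4)[:,:760])
E
```

```text
0.01 (array([ 0.58978792, -0.0902662 ]), np.float64(0.08130206407247316), np.float64(0.00025075585379509844), np.int64(129))
0.03 (array([ 0.58881741, -0.08972049]), np.float64(0.0775167730563671), np.float64(0.00023908107171624997), np.int64(129))
0.06 (array([ 0.58736047, -0.08890058]), np.float64(0.0718443544657534), np.float64(0.00022881311500579256), np.int64(131))
[ 0.56894302 -0.07854513  0.43956837]
```

View pics/w4c.png

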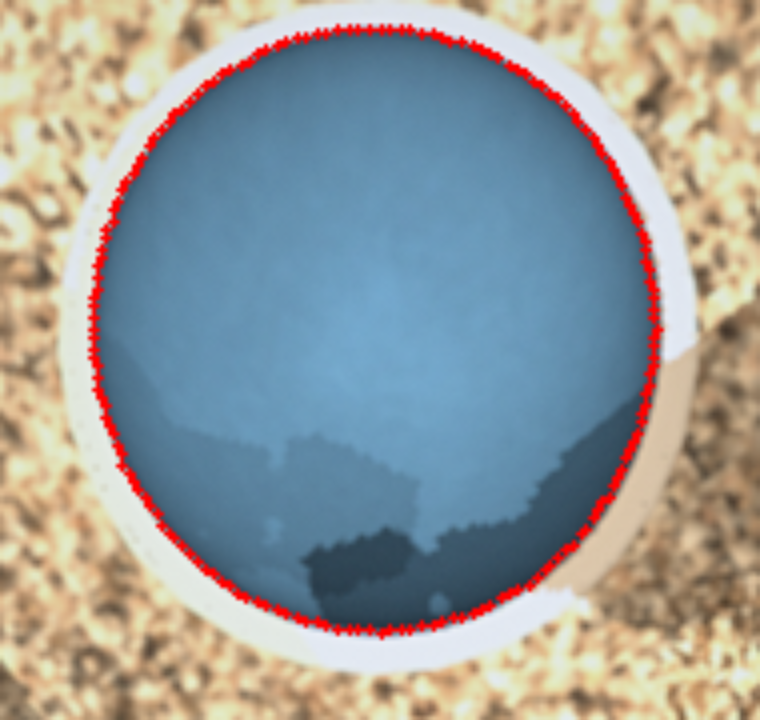

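The contour fit is tight (0.25 mm). I'll move the camera exactly over the axis so the outline's height doesn't matter.

Call:
drive_tool(slide=[[10,-6,0],[20,-11.5,0],[20,-11.5,0],[20,-11.5,0],[20,-11.5,0]], turn=[[0,0,0],[0,0,0],[0,0,0],[0,0,0],[0,0,0]], gripper=[1,1,1,1,1])

```text
t: 5.8
eef_pos: [0.5346, -0.0496, 0.2981]
tool_rot: [-0.312, -0.633, -0.313, 0.635]
contact_force: [-0.5, 0.0, 0.1]
gripper_width: 1.004
```

```bash
python3 - <<'E'
from h import *
c=snap('wrist','w5'); o=bot.get_obs(); np.savez('pics/o5.npz',p=o['eef_pos'],q=o['tool_rot']);R=rot(o['tool_rot']).as_matrix();print(o['t'],o['eef_pos'],R.round(4))
print(np.array(c['R']).T@-c['t'])
b=bowlfit(c,(275,106))
for z in (.01,.03,.06):
    P=np.array([onz(c,u,v,z)[:2] for u,v in b]); x=circ(P); print(z,x, (R.T@(np.r_[x[0],o['eef_pos'][2]]-o['eef_pos'])*1000).round(2))
# same fit, fixed cameras
t=load('top0'); b=bowlfit(t,(225,202),rmax=40)
for z in (.01,.03,.06):
    P=np.array([onz(t,u,v,z)[:2] for u,v in b]); print('top',z,circ(P))
t=load('top0'); 
E
```

```text
5.85 [ 0.53457934 -0.04941361  0.29824686] [[-2.800e-03  7.936e-01 -6.084e-01]
 [ 6.000e-04 -6.084e-01 -7.936e-01]
 [-1.000e+00 -2.600e-03  1.200e-03]]
[ 0.58885009 -0.09188215  0.43960595]
0.01 (array([ 0.58693061, -0.08821502]), np.float64(0.08115128403412475), np.float64(0.0002474933077427427), np.int64(160)) [-0.17 65.15 -1.06]
0.03 (array([ 0.5870254 , -0.08839683]), np.float64(0.07737281611094718), np.float64(0.00024520767859966333), np.int64(164)) [-0.17 65.34 -0.97]
0.06 (array([ 0.58716439, -0.08865724]), np.float64(0.07170853606544632), np.float64(0.00023886974103982028), np.int64(169)) [-0.17 65.61 -0.85]
top 0.01 (array([ 0.58836004, -0.08814787]), np.float64(0.08028975028711678), np.float64(0.0012848250933428557), np.int64(153))
top 0.03 (array([ 0.58510069, -0.09047632]), np.float64(0.07915867838644708), np.float64(0.0012667252791678178), np.int64(153))
top 0.06 (array([ 0.58021166, -0.09396899]), np.float64(0.07746207053543595), np.float64(0.0012395755579052473), np.int64(153))
```

Call:
drive_tool(slide=[[0,-45,0],[0,-90,0],[1,-135,-30],[1,-180,-60],[2,-225,-90],[2,-270,-115],[2,-310,-130],[2.5,-330,-138],[2.5,-336.5,-138],[2.5,-336.5,-138]], turn=[[0,0,0],[0,0,0],[0,0,0],[0,0,0],[0,0,0],[0,0,0],[0,0,0],[0,0,0],[0,0,0],[0,0,0]], gripper=[1,1,1,1,1,1,1,1,1,1])

```text
t: 6.85
eef_pos: [0.5367, -0.3866, 0.1601]
tool_rot: [-0.312, -0.634, -0.313, 0.635]
contact_force: [0.3, 0.0, 0.2]
gripper_width: 1.005
```

```bash
python3 - <<'E'
from h import *
go([.5370,-.3860,.008],down(np.radians(-127.45)))
E
```

```text
t 6.85 slide [   0.3    0.6 -152.1] turn [-0.0008 -0.0031  0.0021] deg 0.2
```

Call:
drive_tool(slide=[[0,0.5,-40],[0,0.5,-80],[0,0.5,-115],[0,0.5,-140],[0,0.5,-150],[0,0.5,-152],[0,0.5,-152],[0,0.5,-152],[0,0.5,-152],[0,0.5,-152]], turn=[[-0.001,-0.003,0.002],[-0.001,-0.003,0.002],[-0.001,-0.003,0.002],[-0.001,-0.003,0.002],[-0.001,-0.003,0.002],[-0.001,-0.003,0.002],[-0.001,-0.003,0.002],[-0.001,-0.003,0.002],[-0.001,-0.003,0.002],[-0.001,-0.003,0.002]], gripper=[1,1,1,1,1,1,1,0.8,0.75,0.72], squeeze=25)

```text
t: 7.85
eef_pos: [0.5373, -0.3865, 0.0092]
tool_rot: [0.314, 0.634, 0.312, -0.634]
contact_force: [0.7, 0.5, -1.0]
gripper_width: 0.719
```

Call:
drive_tool(slide=[[0,0,0],[0,0,0],[0,0,0],[0,0,0]], turn=[[0,0,0],[0,0,0],[0,0,0],[0,0,0]], gripper=[0.65,0.6,0.6,0.6])

```text
t: 8.25
eef_pos: [0.5372, -0.3865, 0.0093]
tool_rot: [0.313, 0.634, 0.312, -0.634]
contact_force: [0.0, 1.1, 3.0]
gripper_width: 0.697
```

```bash
python3 - <<'E'
from h import *
c=snap('wrist','w6');o=bot.get_obs(); print(o['t'],o['eef_pos'],rot(o['tool_rot']).as_matrix().round(4),o['contact_force'],o['torque'])
E
```

```text
8.3 [ 0.53715487 -0.38652559  0.0092766 ] [[ 1.200e-03  7.937e-01 -6.083e-01]
 [-9.000e-04 -6.083e-01 -7.937e-01]
 [-1.000e+00  1.500e-03  1.000e-04]] [-0.37459514  0.23330906  2.19616971] [ 0.09771426  0.1691943  -0.02410383]
```

Call:
drive_tool(slide=[[0,0,15],[0,0,50],[0,0,95],[0,10,140],[5,40,180],[13,80,190],[22,125,190],[30,170,190],[38,210,190],[45,250,190]], turn=[[0,0,0],[0,0,0],[0,0,0],[0,0,0],[0,0,0],[0,0,0],[0,0,0],[0,0,0],[0,0,0],[0,0,0]], gripper=[0.6,0.6,0.6,0.6,0.6,0.6,0.6,0.6,0.6,0.6])

```text
t: 9.3
eef_pos: [0.5821, -0.1347, 0.2002]
tool_rot: [0.314, 0.634, 0.312, -0.634]
contact_force: [0.7, -0.6, -2.4]
gripper_width: 0.696
```

```bash
python3 - <<'E'
from h import *
go([.58795,-.0883,.140],down(np.radians(-127.45)))
E
```

```text
t 9.3 slide [  5.8  46.4 -60.2] turn [0.001  0.0019 0.0001] deg 0.1
```

Call:
drive_tool(slide=[[3,20,0],[5,38,0],[6,46.5,-15],[6,46.5,-35],[6,46.5,-55],[6,46.5,-60],[6,46.5,-60],[6,46.5,-60],[6,46.5,-60]], turn=[[0,0,0],[0,0,0],[0,0,0],[0,0,0],[0,0,0],[0,0,0],[0,0,0],[0,0,0],[0,0,0]], gripper=[0.6,0.6,0.6,0.6,0.6,0.6,0.6,0.6,0.6])

```text
t: 10.2
eef_pos: [0.589, -0.0884, 0.1415]
tool_rot: [0.314, 0.635, 0.312, -0.633]
contact_force: [0.3, 0.7, -1.4]
gripper_width: 0.696
```

```bash
python3 - <<'E'
from h import *
snap('scene','s7'); snap('wrist','w7')
o=bot.get_obs(); print(o['t'],o['eef_pos'],o['contact_force'],o['torque'])
go([.58795,-.0883,.1213],down(np.radians(-127.45)))
a=load('s7')['color'][:,:,::-1]; b=load('w7')['color'][:,:,::-1]
cv2.imwrite('pics/m7.png',np.hstack([cv2.resize(a[130:240,200:340],(400,314),interpolation=cv2.INTER_CUBIC),cv2.resize(b,(400,314))]))
E
```

```text
10.3 [ 0.58872635 -0.08830886  0.1411548 ] [ 0.10667969  0.88133453 -2.29323246] [0.01220392 0.01558454 0.01943682]
t 10.3 slide [ -0.8   0.  -19.9] turn [0.0011 0.0034 0.0002] deg 0.2
```

View pics/m7.png

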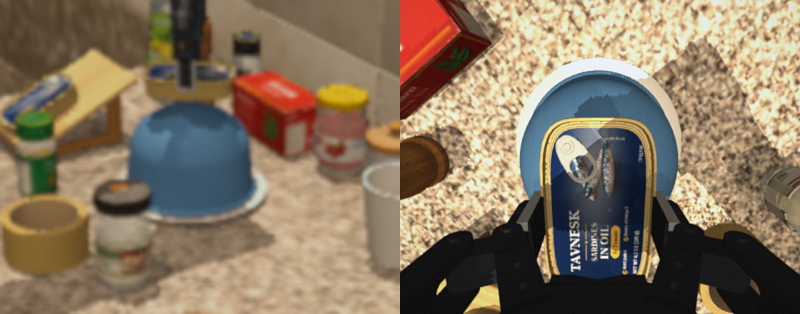

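The tin hangs level and centred just above the crown in both views. Now I'll lower it gently.

Call:
drive_tool(slide=[[-0.8,0,-6],[-0.8,0,-12],[-0.8,0,-17],[-0.8,0,-17],[-0.8,0,-17]], turn=[[0.001,0.003,0],[0.001,0.003,0],[0.001,0.003,0],[0.001,0.003,0],[0.001,0.003,0]], gripper=[0.6,0.6,0.6,0.6,0.6])

```text
t: 10.8
eef_pos: [0.5878, -0.0883, 0.1238]
tool_rot: [-0.313, -0.634, -0.313, 0.634]
contact_force: [-0.4, 0.1, -1.1]
gripper_width: 0.698
```

```bash
python3 - <<'E'
from h import *
o=bot.get_obs(); print(o['t'],o['eef_pos'],o['contact_force'],o['torque'])
go([.58795,-.0883,.1213],down(np.radians(-127.45)))
E
```

```text
10.8 [ 0.58776143 -0.08832464  0.12381751] [-0.36708557  0.12159308 -1.14364394] [ 0.00317601  0.04723113 -0.05241837]
t 10.8 slide [ 0.2  0.  -2.5] turn [ 0.0001 -0.0002  0.0002] deg 0.0
```

Call:
drive_tool(slide=[[0,0,-1.5],[0,0,-2.5],[0,0,-3],[0,0,-3],[0,0,-3]], turn=[[0,0,0],[0,0,0],[0,0,0],[0,0,0],[0,0,0]], gripper=[0.6,0.6,0.6,0.6,0.6])

```text
t: 11.3
eef_pos: [0.5879, -0.0883, 0.1211]
tool_rot: [0.313, 0.634, 0.313, -0.634]
contact_force: [-1.7, 0.4, 2.2]
gripper_width: 0.699
```

```bash
python3 - <<'E'
from h import *
o=bot.get_obs(); print(o['t'],o['eef_pos'],o['contact_force'],o['torque'])
E
```

```text
11.3 [ 0.58788231 -0.08830452  0.12114143] [-1.71062318  0.42358206  2.21748192] [-0.03377632  0.32805721 -0.02143966]
```

Call:
drive_tool(slide=[[0,0,0],[0,0,0],[0,0,0],[0,0,0],[0,0,0],[0,0,0],[0,0,0],[0,0,0]], turn=[[0,0,0],[0,0,0],[0,0,0],[0,0,0],[0,0,0],[0,0,0],[0,0,0],[0,0,0]], gripper=[0.7,0.71,0.72,0.75,0.8,0.9,1,1])

```text
t: 12.1
eef_pos: [0.5879, -0.0883, 0.1211]
tool_rot: [0.313, 0.634, 0.313, -0.634]
contact_force: [0.6, 0.9, 0.2]
gripper_width: 1.002
```

```bash
python3 - <<'E'
from h import *
a=snap('scene','s8')['color'][:,:,::-1]; b=snap('wrist','w8')['color'][:,:,::-1]
o=bot.get_obs(); print(o['t'],o['eef_pos'],o['contact_force'],o['torque'],o['gripper_width'])
cv2.imwrite('pics/m8.png',np.hstack([cv2.resize(a[130:240,200:340],(400,314),interpolation=cv2.INTER_CUBIC),cv2.resize(b,(400,314))]))
E
```

```text
12.2 [ 0.58784645 -0.08831095  0.12112073] [0.00846738 0.07897745 0.312758  ] [ 0.00352927 -0.01875436  0.046864  ] 0.999672721521524
```

View pics/m8.png

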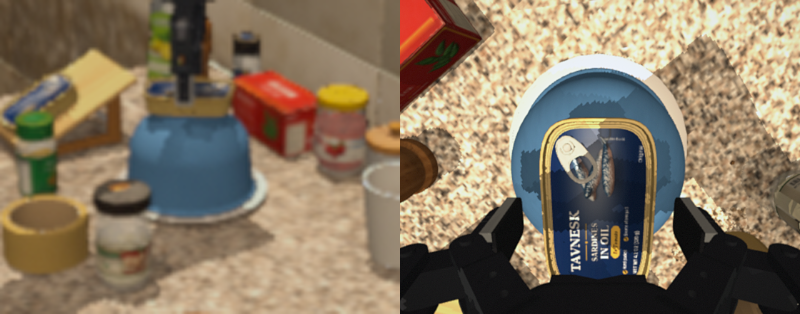

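Tin released; it looks level on the crown. I'll rise and re-inspect from the earlier camera spot above the axis.

Call:
drive_tool(slide=[[0,0,20],[0,0,60],[0,0,105],[-10,8,145],[-30,22,177],[-53,39,177],[-53,39,177],[-53,39,177],[-53,39,177],[-53,39,177]], turn=[[0,0,0],[0,0,0],[0,0,0],[0,0,0],[0,0,0],[0,0,0],[0,0,0],[0,0,0],[0,0,0],[0,0,0]], gripper=[1,1,1,1,1,1,1,1,1,1])

```text
t: 13.2
eef_pos: [0.5352, -0.05, 0.2975]
tool_rot: [-0.313, -0.634, -0.313, 0.635]
contact_force: [0.2, 0.9, -0.3]
gripper_width: 0.999
```

```bash
python3 - <<'E'
from h import *
c=snap('wrist','w9'); o=bot.get_obs(); np.savez('pics/o9.npz',p=o['eef_pos'],q=o['tool_rot']);print(o['t'],o['eef_pos'])
s=snap('scene','s9')
print(np.array(c['R']).T@-c['t'])
b=bowlfit(c,(275,106)); b=b[np.hypot(*(b-[275,106]).T)>58]; print(len(b))
for z in (.03,.06):
    P=np.array([onz(c,u,v,z)[:2] for u,v in b]); print(z,circ(P))
cv2.imwrite('pics/w9c.png',cv2.resize(c['color'][20:200,190:360,::-1],None,fx=4,fy=4,interpolation=cv2.INTER_CUBIC)[:600])
E
```

```text
13.25 [ 0.53513752 -0.04991407  0.29751451]
[ 0.58903095 -0.09213729  0.43913305]
0Traceback (most recent call last):
  File "<stdin>", line 7, in <module>
  File "h.py", line 49, in circ
    x=np.linalg.lstsq(A[w],(P[w]**2).sum(1),rcond=None)[0]; r=np.sqrt(x[2]+x[0]**2+x[1]**2)
                           ~~~~~~~~~~~~~^^^
    return umr_sum(a, axis, dtype, out, keepdims, initial, where)
numpy.exceptions.AxisError: axis 1 is out of bounds for array of dimension 1
```

```bash
sed -i 's/i=np.where(s<.5)\[0\]/i=np.where(s>.5)[0][::-1]/' h.py; python3 - <<'E'
from h import *
for n,g in (('w5',(275,106)),('w9',(275,106))):
    c=load(n); b=bowlfit(c,g,rmax=84)
    for z in (.03,.06):
        P=np.array([onz(c,u,v,z)[:2] for u,v in b]); print(n,z,circ(P))
cv2.imwrite('pics/w9c.png',cv2.resize(c['color'][40:185,190:360,::-1],None,fx=4,fy=4,interpolation=cv2.INTER_CUBIC))
E
```

```text
w5 0.03 (array([ 0.58709408, -0.08841564]), np.float64(0.0767888574494643), np.float64(0.0002526941056364272), np.int64(160))
w5 0.06 (array([ 0.58723074, -0.08867912]), np.float64(0.07116998956815457), np.float64(0.00024297117770337825), np.int64(164))
w9 0.03 (array([ 0.58708791, -0.08835407]), np.float64(0.07684840761429086), np.float64(0.000235398075721833), np.int64(163))
w9 0.06 (array([ 0.58724522, -0.08862498]), np.float64(0.07119532481590322), np.float64(0.00023789331851142455), np.int64(171))
```

View pics/w9c.png

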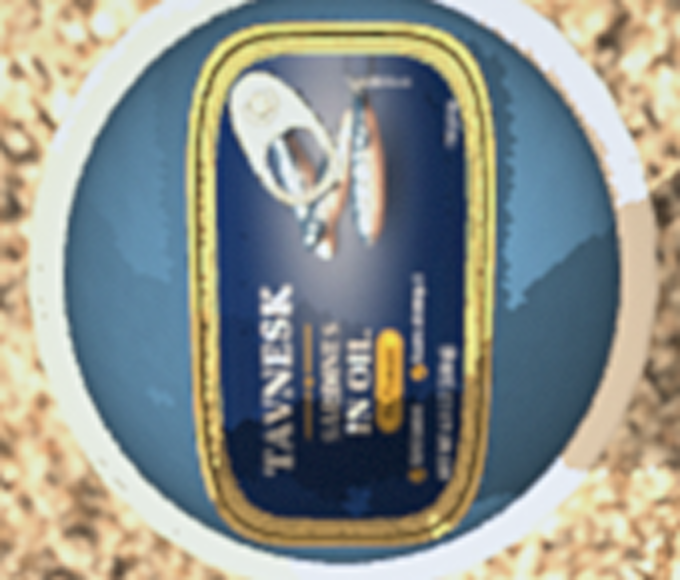

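```bash
cat >> h.py <<'E'
def goldlid(c,box,z,tag=None,smin=60):
    """outline of gold rim seen against blue; returns plane pts"""
    im=c['color'][:,:,::-1]; hsv=cv2.cvtColor(im,cv2.COLOR_BGR2HSV).astype(int)
    m=((hsv[...,0]>12)&(hsv[...,0]<40)&(hsv[...,1]>smin)).astype(np.uint8)
    k=np.zeros_like(m); x0,y0,x1,y1=box; k[y0:y1,x0:x1]=1; m*=k
    n,l,st,_=cv2.connectedComponentsWithStats(m); i=1+np.argmax(st[1:,4])
    ys,xs=np.where(l==i); h=cv2.convexHull(np.c_[xs,ys].astype(np.float32))[:,0]
    if tag: 
        v=im.copy(); cv2.polylines(v,[h.astype(np.int32)],True,(0,0,255)); cv2.imwrite(f'pics/{tag}.png',cv2.resize(v[y0:y1,x0:x1],None,fx=4,fy=4))
    P=np.array([onz(c,u,v,z) for u,v in h]); return P,h
E
python3 - <<'E'
from h import *
c=load('w9')
P,h=goldlid(c,(228,42,322,182),.138,'w9g')
r=cv2.minAreaRect((P[:,:2]*1000).astype(np.float32)); print(r)
o=np.load('pics/o9.npz'); R=rot(o['q']).as_matrix()
L=((P-o['p'])@R)*1000; print('ranges',L.min(0),L.max(0),(L.min(0)+L.max(0))/2)
for ylo,yhi in ((30,50),(80,100)):
    s=L[(L[:,1]>ylo)&(L[:,1]<yhi)]; print(ylo,s[:,2].min(),s[:,2].max())
print('bowl',(np.array([.58724,-.0886,.1])-o['p'])@R*1000)
E
```

```text
((586.4798583984375, -88.53581237792969), (62.37813186645508, 102.53177642822266), 52.48292541503906)
ranges [159.44203215  13.0534114  -31.94357652] [159.52469313 115.58541092  30.43453583] [159.48336264  64.31941116  -0.75452035]
30 -31.90555365030308 30.26240935011081
80 -31.086019483620504 29.6912772359788
bowl [197.48290547  64.97940462  -1.19544137]
```

View pics/w9g.png

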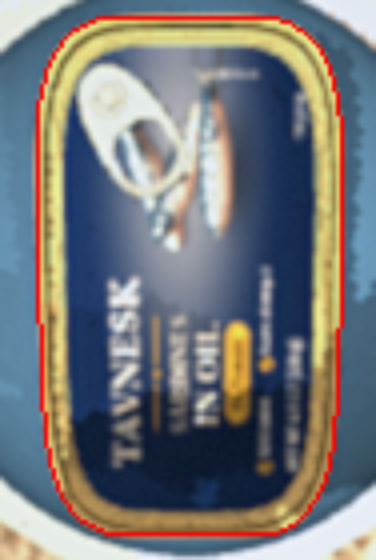

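tin_b sits at (0.5865,-0.0885), within 0.7 mm of the bowl axis, and the bowl hasn't moved. Next comes tin_a, so I'll locate the stand.

```bash
python3 - <<'E'
from h import *
t=load('top0')
cv2.imwrite('pics/t0s.png',cv2.resize(t['color'][180:260,115:195,::-1],None,fx=7,fy=7,interpolation=cv2.INTER_CUBIC))
w=load('w4')
cv2.imwrite('pics/w4s.png',cv2.resize(w['color'][160:320,40:250,::-1],None,fx=3.5,fy=3.5,interpolation=cv2.INTER_CUBIC))
E
```

```text
(no output)
```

View pics/t0s.png

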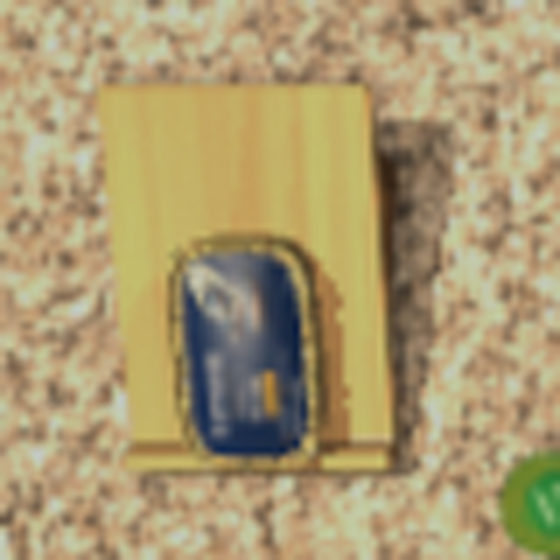

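View pics/w4s.png

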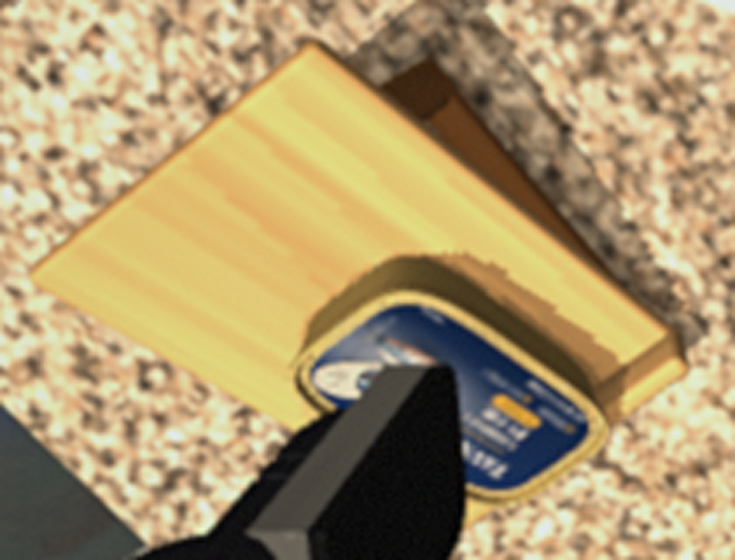

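```bash
python3 - <<'E'
from h import *
t=load('top0')
for p,z in [((129,192.1),.092),((167.1,192.1),.092),((133,246.9),.005),((170.7,246.9),.005)]: print(onz(t,*p,z).round(4))
w=load('w4')
for p,z in [((310,40),.092),((35,272),.092),((688,365),.005)]:
    u,v=np.array(p)/3.5+[40,160]; print('w',onz(w,u,v,z).round(4))
# tin lid centre: rays at several heights
for z in (.04,.06,.07): print(onz(t,250/7+115,352/7+180,z).round(4))
E
```

```text
[0.6091 0.1928 0.092 ]
[0.6078 0.077  0.092 ]
[0.4485 0.2024 0.005 ]
[0.4473 0.0825 0.005 ]
w [0.6094 0.0756 0.092 ]
w [0.6085 0.1901 0.092 ]
w [0.4405 0.0869 0.005 ]
[0.4973 0.1378 0.04  ]
[0.4953 0.1322 0.06  ]
[0.4943 0.1294 0.07  ]
```

```bash
python3 - <<'E'
from h import *
y=np.radians(-1.5); n=Ro.from_euler('z',y).apply([-np.sin(np.radians(25)),0,np.cos(np.radians(25))])
U=np.array([.5054,.1302,.0441]); 
R=down(np.radians(-91.5),np.radians(25)); print(R.as_matrix().round(3)); go(U+n*.17,R); print(U+n*.17)
print(bot.get_obs()['q'].round(2))
E
```

```text
[[ 0.422  0.906 -0.026]
 [-0.011 -0.024 -1.   ]
 [-0.906  0.423 -0.   ]]
t 13.3 slide [-101.5  181.9  -99.4] turn [-0.1476 -0.4187  0.6185] deg 43.6
[0.43357952 0.13208069 0.19817232]
[-0.08  0.19  0.06  1.81 -0.01  1.15 -2.24]
```

Call:
drive_tool(slide=[[-15,30,0],[-30,65,0],[-45,100,-10],[-60,130,-30],[-75,155,-55],[-90,172,-80],[-100,180,-95],[-101.5,182,-99],[-101.5,182,-99],[-101.5,182,-99]], turn=[[-0.021,-0.059,0.088],[-0.042,-0.12,0.177],[-0.063,-0.179,0.265],[-0.084,-0.239,0.353],[-0.105,-0.299,0.442],[-0.127,-0.359,0.53],[-0.148,-0.419,0.6185],[-0.148,-0.419,0.6185],[-0.148,-0.419,0.6185],[-0.148,-0.419,0.6185]], gripper=[1,1,1,1,1,1,1,1,1,1])

```text
t: 14.3
eef_pos: [0.4353, 0.1323, 0.1997]
tool_rot: [0.591, 0.602, 0.371, -0.388]
contact_force: [0.9, 0.8, -0.1]
gripper_width: 1.0
```

```bash
python3 - <<'E'
from h import *
c=snap('wrist','w10'); o=bot.get_obs(); np.savez('pics/o10.npz',p=o['eef_pos'],q=o['tool_rot']);print(o['t'],o['eef_pos'],rot(o['tool_rot']).as_matrix().round(4),o['q'].round(2))
E
```

```text
14.35 [0.43545352 0.13224957 0.19982034] [[ 0.424   0.9052 -0.0292]
 [-0.0112 -0.027  -0.9996]
 [-0.9056  0.4241 -0.0013]] [-0.37 -0.01 -0.24  2.37  0.56  0.5  -2.67]
```

View pics/w10.png

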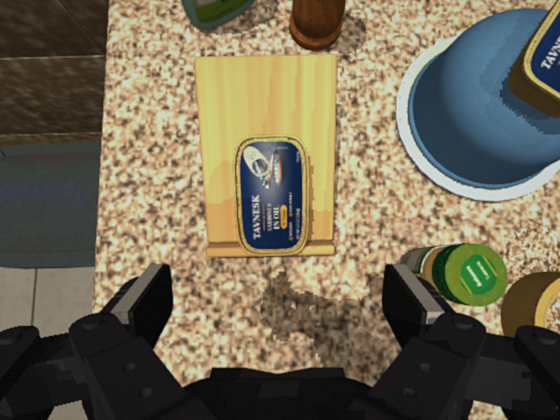

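The wrist now looks square onto the stand, with tin_a at (272,195), upright in the picture and near centred. The spice jar at (465,270) is close to the right finger's side. I'll measure.

```bash
python3 - <<'E'
from h import *
c=load('w10')
cv2.imwrite('pics/w10c.png',cv2.resize(c['color'][115:270,190:350,::-1],None,fx=4,fy=4,interpolation=cv2.INTER_CUBIC)[:600])
E
```

```text
(no output)
```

View pics/w10c.png

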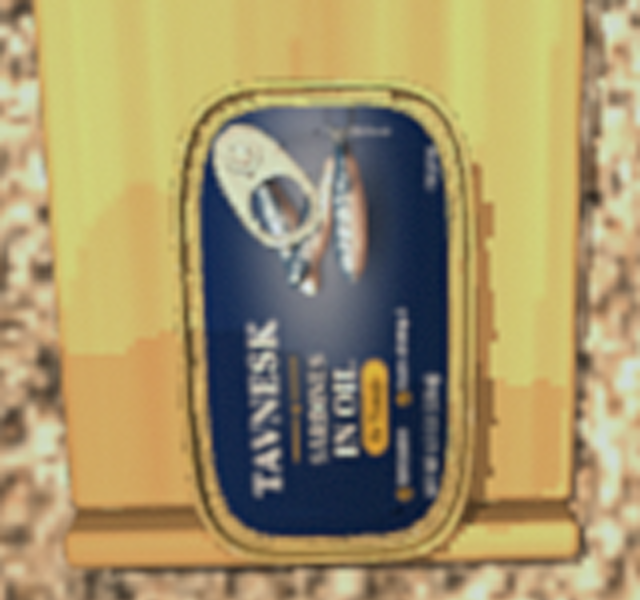

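```bash
python3 - <<'E'
from h import *
c=load('w10'); o=np.load('pics/o10.npz'); R=rot(o['q']).as_matrix(); p=o['p']
U=np.array([.5054,.1302,.0441]); n=-R[:,0]; Lc=U+.0258*n
def onp(u,v):
    a,d=ray(c,u,v); return a+d*((Lc-a)@n)/(d@n)
E={}
for k,q in dict(L=(176,290),R=(471,290),T=(318,83),B=(328,560),L1=(180,180),L2=(193,430),R1=(467,180),R2=(467,430)).items():
    u,v=(np.array(q)+.5)/4-.5+[190,115]; X=onp(u,v); E[k]=R.T@(X-p)*1000; print(k,E[k].round(1))
print((E['L']+E['R'])/2,(E['T']+E['B'])/2, np.degrees(np.arctan2((E['L1']-E['L2']+E['R1']-E['R2'])[2],(E['L1']-E['L2']+E['R1']-E['R2'])[1])))
# stand edges direction in tool frame
for a,b in [((40,100),(68,540)),((582,100),(578,540))]:
    A=[R.T@(onp(*((np.array(q)+.5)/4-.5+[190,115]))-p)*1000 for q in (a,b)]; print('edge',A[0].round(1),A[1].round(1))
E
```

```text
L [144.9   4.5 -35.7]
R [144.9   4.5  25.5]
T [144.9  46.7  -6. ]
B [144.9 -56.1  -4.4]
L1 [144.9  27.3 -34.1]
L2 [144.9 -26.1 -33.1]
R1 [144.9  27.3  24.2]
R2 [144.9 -26.1  25.4]
[144.89963932   4.4665536   -5.08941168] [144.89963932  -4.69191763  -5.19084086] -1.1970124883596251
edge [144.9  43.4 -61.7] [144.9 -51.4 -61.2]
edge [144.9  43.3  46.9] [144.9 -51.4  50.2]
```

```bash
python3 - <<'E'
from h import *
o=np.load('pics/o10.npz'); R=rot(o['q']).as_matrix(); p=o['p']
for x in (60,110,145,159.5): print((R@[x,-4.7,-6.0]).round(1))
T=p+R@np.array([.1595,-.0047,-.006]); print(T, (-R[:,0]*.021).round(4))
np.save('pics/Ta.npy',T)
go(T,Ro.from_rotvec(-R[:,0]*.021)*down(np.radians(-91.5),np.radians(25)))
E
```

```text
[ 21.4   5.5 -56.3]
[  42.6    4.9 -101.6]
[  57.4    4.5 -133.3]
[  63.5    4.3 -146.4]
[0.49899452 0.13659162 0.05338937] [-0.0089  0.0002  0.019 ]
t 14.35 slide [  63.5    4.3 -146.4] turn [-0.0102  0.0019  0.022 ] deg 1.4
```

Call:
drive_tool(slide=[[12,4,-25],[21.5,5,-56],[33,5,-80],[42.5,5,-101.5],[42.5,5,-101.5],[42.5,5,-101.5],[42.5,5,-101.5]], turn=[[-0.005,0.001,0.011],[-0.01,0.002,0.022],[-0.01,0.002,0.022],[-0.01,0.002,0.022],[-0.01,0.002,0.022],[-0.01,0.002,0.022],[-0.01,0.002,0.022]], gripper=[1,1,1,1,1,1,1])

```text
t: 15.05
eef_pos: [0.479, 0.139, 0.0995]
tool_rot: [0.598, 0.595, 0.377, -0.383]
contact_force: [0.1, 0.0, -0.2]
gripper_width: 1.0
```

```bash
python3 - <<'E'
from h import *
c=snap('wrist','w11'); s=snap('scene','s11'); o=bot.get_obs(); np.savez('pics/o11.npz',p=o['eef_pos'],q=o['tool_rot']);print(o['t'],o['eef_pos'],rot(o['tool_rot']).as_matrix().round(4),o['q'].round(2))
b=c['color'][:,:,::-1];a=s['color'][:,:,::-1]
cv2.imwrite('pics/m11.png',np.hstack([cv2.resize(b,(560,420)),cv2.resize(a[130:230,180:260],(240,300),interpolation=cv2.INTER_CUBIC).repeat(1,0) if 0 else cv2.copyMakeBorder(cv2.resize(a[130:230,180:260],(240,300),interpolation=cv2.INTER_CUBIC),0,120,0,0,cv2.BORDER_CONSTANT)]))
E
```

```text
15.15 [0.47866059 0.13832498 0.09970286] [[ 0.4223  0.9064 -0.0068]
 [-0.0082 -0.0037 -1.    ]
 [-0.9064  0.4224  0.0059]] [-0.89  0.27  0.38  2.41  0.87  0.17 -2.96]
```

View pics/m11.png

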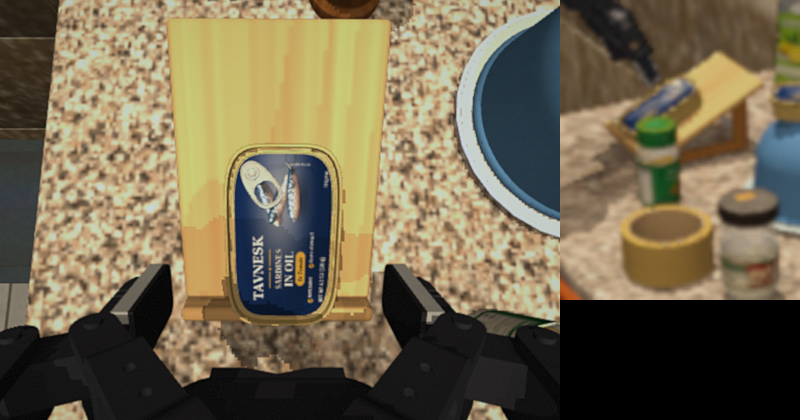

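Joints 6 and 7 are at their limits here, so a full 25° tilt is a poor posture. I'll hold the tool at 12.5° from vertical instead: gripping across the flat sides allows any pitch about the jaw axis, and I'll pitch the tin level again when placing. First I'll back off and re-measure from this picture, which shows tin_a at cols 228–340, rows 145–325.

```bash
python3 - <<'E'
from h import *
for name,pts in (('w10',None),('w11',dict(L=(229,240),R=(342,240),T=(283,144),B=(286,325)))):
    c=load(name); o=np.load('pics/o%s.npz'%name[1:]); R=rot(o['q']).as_matrix(); p=o['p']; n=Ro.from_euler('z',np.radians(-1.)).apply([-.4226,0,.9063])
    if pts is None: pts={k:(np.array(q)+.5)/4-.5+[190,115] for k,q in dict(L=(176,290),R=(471,290),T=(318,83),B=(328,560)).items()}
    for s in (-.002,0,.002):
        Lc=np.array([.5054,.1302,.0441])+n*(.0258+s)
        X={}
        for k,(u,v) in pts.items(): a,d=ray(c,u,v); X[k]=a+d*((Lc-a)@n)/(d@n)
        ctr=np.array([(X['T']+X['B'])/2]).ravel(); cz=(X['L']+X['R'])/2
        ctr[1]=cz[1]+ (ctr[0]-cz[0])*(-.02)
        print(name,s,'lid ctr',ctr.round(4),'U',(ctr-.0258*n).round(4),np.linalg.norm(X['L']-X['R']).round(4),np.linalg.norm(X['T']-X['B']).round(4))
E
```

```text
w10 -0.002 lid ctr [0.4932 0.1358 0.0646] U [0.5041 0.1356 0.0412] 0.0617 0.1034
w10 0 lid ctr [0.4928 0.1358 0.0666] U [0.5037 0.1356 0.0433] 0.0613 0.1027
w10 0.002 lid ctr [0.4924 0.1357 0.0687] U [0.5033 0.1355 0.0453] 0.0608 0.102
w11 -0.002 lid ctr [0.4932 0.1337 0.0646] U [0.5041 0.1335 0.0413] 0.0614 0.1044
w11 0 lid ctr [0.4931 0.1337 0.0668] U [0.504  0.1336 0.0434] 0.0607 0.1033
w11 0.002 lid ctr [0.4929 0.1338 0.0689] U [0.5038 0.1336 0.0455] 0.06 0.1021
```

```bash
python3 - <<'E'
from h import *
go([.470,.1352,.1746],down(np.radians(-90.3),np.radians(12.5)))
E
```

```text
t 15.15 slide [-8.7 -3.1 74.9] turn [0.0071 0.2179 0.0009] deg 12.5
```

Call:
drive_tool(slide=[[-10,-1,25],[-18,-2,50],[-14,-3,68],[-9,-3,75],[-9,-3,75],[-9,-3,75],[-9,-3,75]], turn=[[0,0,0],[0.002,0.05,0],[0.004,0.12,0],[0.007,0.18,0],[0.007,0.218,0.001],[0.007,0.218,0.001],[0.007,0.218,0.001]], gripper=[1,1,1,1,1,1,1])

```text
t: 15.85
eef_pos: [0.4696, 0.1344, 0.175]
tool_rot: [0.55, 0.553, 0.44, -0.444]
contact_force: [-0.2, 0.2, 0.5]
gripper_width: 0.999
```

```bash
python3 - <<'E'
from h import *
c=snap('wrist','w12'); o=bot.get_obs(); np.savez('pics/o12.npz',p=o['eef_pos'],q=o['tool_rot']);print(o['t'],o['eef_pos'],rot(o['tool_rot']).as_matrix().round(4),o['q'].round(2))
go([.4986,.1352,.049],down(np.radians(-90.3),np.radians(12.5)))
cv2.imwrite('pics/w12c.png',cv2.resize(c['color'][100:270,200:360,::-1],None,fx=3.5,fy=3.5,interpolation=cv2.INTER_CUBIC))
E
```

```text
15.9 [0.46901807 0.13455628 0.17458375] [[ 0.2166  0.9762 -0.0061]
 [-0.0013 -0.006  -1.    ]
 [-0.9763  0.2166 -0.    ]] [-0.56  0.14  0.09  2.2   0.15  0.61 -2.16]
t 15.9 slide [  29.6    0.6 -125.6] turn [-0.      0.0002  0.0009] deg 0.1
```

View pics/w12c.png

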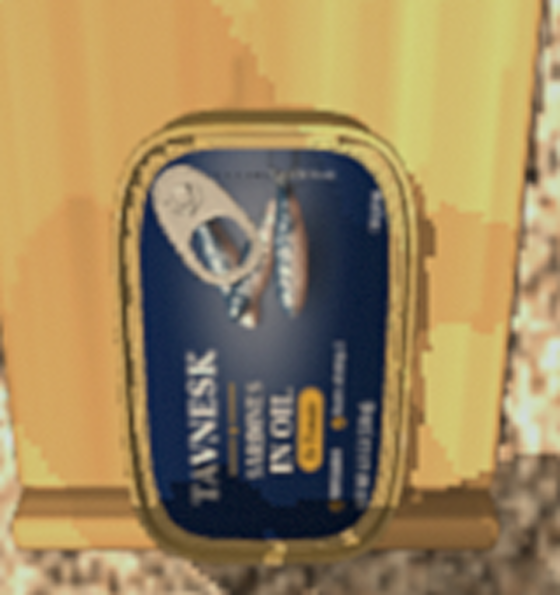

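```bash
python3 - <<'E'
from h import *
c=load('w12'); o=np.load('pics/o12.npz'); R=rot(o['q']).as_matrix(); p=o['p']; n=np.array([-.4226,0.007,.9063])
Lc=np.array([.504,.1352,.0425])+n*.0255
def P(q):
    u,v=(np.array(q)+.5)/3.5-.5+[200,100]; a,d=ray(c,u,v); return a+d*((Lc-a)@n)/(d@n)
for a,b in [((141,330),(390,330)),((117,300),(414,300)),((265,149),(262,542)),((137,230),(152,480)),((390,230),(385,480))]:
    A,B=P(a),P(b); print(((A+B)/2).round(4),np.linalg.norm(A-B).round(4),((A-B)@R*1000).round(1))
print(Lc)
E
```

```text
[0.5008 0.1351 0.0691] 0.0522 [  0.2  -0.  -52.2]
[0.507 0.135 0.072] 0.0615 [  0.3   0.  -61.5]
[0.4939 0.1356 0.0659] 0.0934 [-20.2  91.2   1. ]
[0.4942 0.1608 0.0659] 0.0597 [-12.9  58.3  -0.2]
[0.4938 0.1093 0.0661] 0.0596 [-12.9  58.2  -1.5]
[0.4932237  0.1353785  0.06561065]
```

Call:
drive_tool(slide=[[8,1,-34],[17,1,-72],[24,1,-101],[28,1,-118],[30,1,-125.5],[30,1,-125.5],[30,1,-125.5],[30,1,-125.5]], turn=[[0,0,0],[0,0,0.005],[0,0,0.008],[0,0,0.008],[0,0,0.008],[0,0,0.008],[0,0,0.008],[0,0,0.008]], gripper=[1,1,1,1,1,1,1,1])

```text
t: 16.7
eef_pos: [0.4994, 0.136, 0.0502]
tool_rot: [0.552, 0.552, 0.443, -0.441]
contact_force: [0.3, -0.0, 0.5]
gripper_width: 0.998
```

```bash
python3 - <<'E'
from h import *
c=snap('wrist','w13'); o=bot.get_obs(); np.savez('pics/o13.npz',p=o['eef_pos'],q=o['tool_rot']);print(o['t'],o['eef_pos'],rot(o['tool_rot']).as_matrix().round(4),o['q'].round(2),o['contact_force'])
E
```

```text
16.75 [0.49940389 0.13594381 0.05015167] [[ 0.2182  0.9759  0.0021]
 [ 0.0014  0.0018 -1.    ]
 [-0.9759  0.2182 -0.001 ]] [-0.53  0.41  0.1   2.23  0.17  0.3  -2.17] [ 0.55890331  0.00641953 -0.98327019]
```

View pics/w13.png

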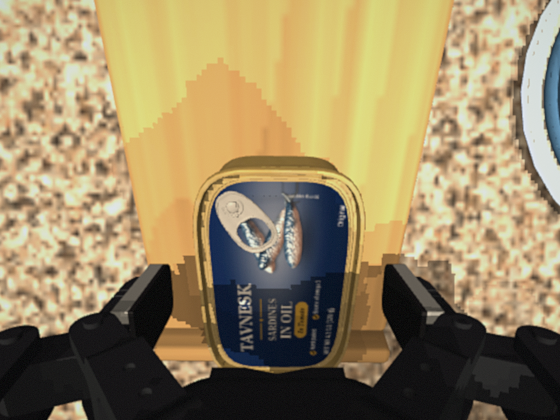

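tin_a lies between the open pads, centred (lid cols 200–365, pads 172 and 385), so I'll close.

Call:
drive_tool(slide=[[0,0,0],[0,0,0],[0,0,0],[0,0,0],[0,0,0],[0,0,0],[0,0,0],[0,0,0]], turn=[[0,0,0],[0,0,0],[0,0,0],[0,0,0],[0,0,0],[0,0,0],[0,0,0],[0,0,0]], gripper=[0.85,0.78,0.73,0.7,0.65,0.6,0.6,0.6], squeeze=25)

```text
t: 17.55
eef_pos: [0.4995, 0.136, 0.0506]
tool_rot: [0.552, 0.552, 0.443, -0.441]
contact_force: [-2.5, 0.5, 6.6]
gripper_width: 0.702
```

```bash
python3 - <<'E'
from h import *
c=snap('wrist','w14'); o=bot.get_obs(); np.savez('pics/o14.npz',p=o['eef_pos'],q=o['tool_rot']);print(o['t'],o['eef_pos'],rot(o['tool_rot']).as_matrix().round(4),o['gripper_width'],o['contact_force'],o['torque'])
E
```

```text
17.6 [0.49947849 0.13597853 0.05061132] [[ 0.2186  0.9758  0.0017]
 [ 0.0016  0.0014 -1.    ]
 [-0.9758  0.2186 -0.0013]] 0.6990241396257028 [-2.90315915 -0.22221886  7.37829309] [-0.09238747  0.44391492 -0.08722168]
```

View pics/w14.png

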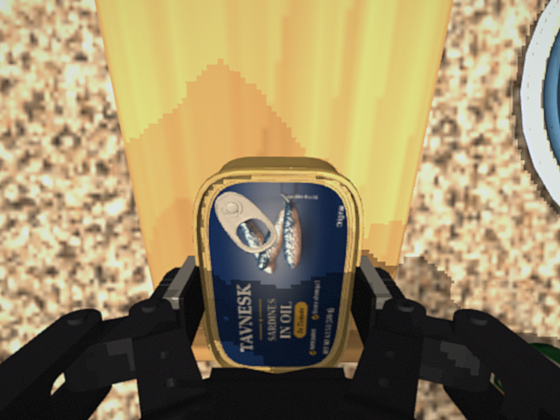

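```bash
python3 - <<'E'
from h import *
c=load('w14'); o=np.load('pics/o14.npz'); R=rot(o['q']).as_matrix(); p=o['p']
n=np.array([-.4226,0.0,.9063]); 
for nm,Lc in (('w12',np.array([.4939,.1352,.0659])),('w10/11',np.array([.493,.1346,.0657]))):
    print(nm,'lid ctr tool',((Lc-p)@R*1000).round(1))
cv2.imwrite('pics/w14c.png',cv2.resize(c['color'][150:380,185:375,::-1],None,fx=2.6*1.0,fy=2.6,interpolation=cv2.INTER_CUBIC))
Lc=np.array([.4935,.135,.0658])
yl=np.array([np.cos(np.radians(25)),0,np.sin(np.radians(25))])
for (u,v) in [(280,172),(280,182),(199,240),(361,240),(280,372)]:
    a,d=ray(c,u,v); X=a+d*((Lc-a)@n)/(d@n); print((u,v),((X-p)@R*1000).round(1),'along',((X-Lc)@yl*1000).round(1))
E
```

```text
w12 lid ctr tool [-16.1  -2.1   0.7]
w10/11 lid ctr tool [-16.1  -3.    1.3]
(280, 172) [-27.1  47.7   1.3] along 51.4
(280, 182) [-26.4  44.2   1.4] along 47.8
(199, 240) [-21.4  21.7 -28. ] along 24.7
(361, 240) [-21.5  21.7  30.9] along 24.8
(280, 372) [ -5.9 -49.1   1.7] along -47.7
```

View pics/w14c.png

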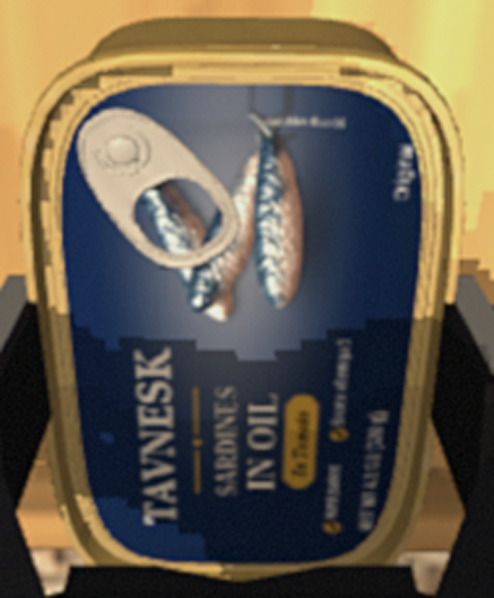

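```bash
python3 - <<'E'
from h import *
l=np.array([-.0161,-.0022,0]); Rt=down(np.radians(-127.5),np.radians(25-12.63-25+0.0))
Rt=down(np.radians(-127.5),np.radians(12.63-25)); print(Rt.as_matrix().round(3))
T=np.array([.5871,-.0877,.163]); tcp=T-Rt.apply(l); print('TCP',tcp)
n14=rot(np.load('pics/o14.npz')['q']).inv().apply([-.4226,0,.9063]); print('normal at place',Rt.apply(n14).round(4))
go(tcp+[0,0,.08],Rt); np.savez('pics/place.npz',tcp=tcp,q=Rt.as_quat())
E
```

```text
[[-0.17   0.775 -0.609]
 [ 0.13  -0.595 -0.793]
 [-0.977 -0.214  0.   ]]
TCP [ 0.58606858 -0.08690856  0.14680248]
normal at place [0.0011 0.0015 1.    ]
t 17.6 slide [  86.6 -222.9  176.2] turn [ 0.1412  0.421  -0.6453] deg 44.9
```

Call:
drive_tool(slide=[[-5,0,11],[-12,0,26],[-20,0,55],[-20,0,100],[-15,-10,140],[-5,-35,170],[8,-70,180],[22,-105,180],[36,-140,180],[50,-170,180]], turn=[[0,0,0],[0,0,0],[0,0,0],[0.016,0.047,-0.072],[0.031,0.094,-0.143],[0.047,0.14,-0.215],[0.067,0.2,-0.307],[0.087,0.26,-0.4],[0.108,0.32,-0.49],[0.128,0.38,-0.585]], gripper=[0.6,0.6,0.6,0.6,0.6,0.6,0.6,0.6,0.6,0.6])

```text
t: 18.6
eef_pos: [0.5494, -0.0357, 0.2316]
tool_rot: [-0.272, -0.597, -0.387, 0.648]
contact_force: [0.3, 0.5, -0.7]
gripper_width: 0.701
```

```bash
python3 - <<'E'
from h import *
d=np.load('pics/place.npz'); go(d['tcp']+[0,0,.05],Ro.from_quat(d['q'])); o=bot.get_obs(); print(o['q'].round(2),o['gripper_width'],o['contact_force'],o['eef_pos'])
E
```

```text
t 18.6 slide [ 36.7 -51.2 -34.8] turn [ 0.0124  0.0395 -0.0563] deg 4.0
[-0.19  0.36  0.27  1.76 -0.21  1.18 -2.01] 0.7006204435523217 [ 0.32578945  0.48890644 -0.70029711] [ 0.5493705  -0.0356804   0.23160726]
```

Call:
drive_tool(slide=[[18,-25,-5],[32,-45,-15],[36.5,-51,-28],[36.5,-51,-34.8],[36.5,-51,-34.8],[36.5,-51,-34.8],[36.5,-51,-34.8],[36.5,-51,-34.8]], turn=[[0.006,0.02,-0.03],[0.012,0.04,-0.056],[0.012,0.04,-0.056],[0.012,0.04,-0.056],[0.012,0.04,-0.056],[0.012,0.04,-0.056],[0.012,0.04,-0.056],[0.012,0.04,-0.056]], gripper=[0.6,0.6,0.6,0.6,0.6,0.6,0.6,0.6])

```text
t: 19.4
eef_pos: [0.586, -0.0859, 0.1976]
tool_rot: [-0.243, -0.597, -0.38, 0.664]
contact_force: [-0.4, 0.1, -0.6]
gripper_width: 0.699
```

```bash
python3 - <<'E'
from h import *
d=np.load('pics/place.npz'); go(d['tcp']+[0,0,.004],Ro.from_quat(d['q'])); o=bot.get_obs(); print(o['gripper_width'],o['contact_force'],o['eef_pos'])
a=snap('scene','s15')['color'][:,:,::-1]; c=snap('wrist','w15'); b=c['color'][:,:,::-1]
np.savez('pics/o15.npz',p=o['eef_pos'],q=o['tool_rot'])
cv2.imwrite('pics/m15.png',np.hstack([cv2.resize(a[130:230,210:310],(400,400),interpolation=cv2.INTER_CUBIC),cv2.copyMakeBorder(cv2.resize(b,(400,300)),0,100,0,0,cv2.BORDER_CONSTANT)]))
E
```

```text
t 19.4 slide [  0.1  -1.  -46.8] turn [ 0.      0.0007 -0.0015] deg 0.1
0.69886244221931 [-0.40288878  0.09186705 -0.61285232] [ 0.58598519 -0.08587942  0.19763984]
```

View pics/m15.png

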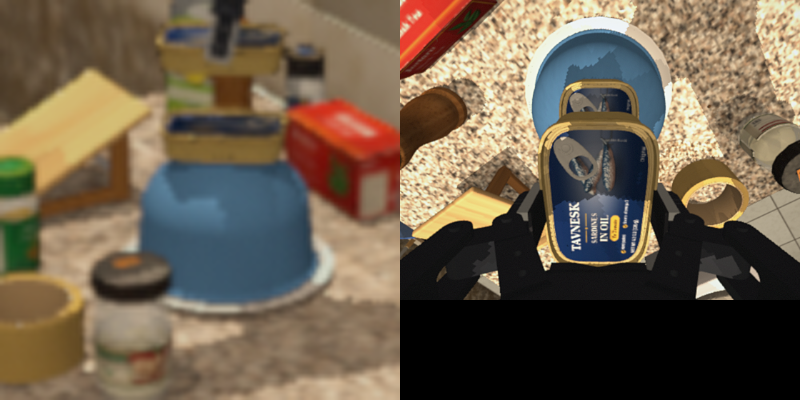

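Both tins appear parallel, with tin_a hovering about 50 mm above tin_b. I'll zoom in to compare the tilt before lowering.

```bash
python3 - <<'E'
from h import *
a=load('s15')['color'][:,:,::-1]
cv2.imwrite('pics/s15z.png',cv2.resize(a[130:176,245:287],None,fx=13,fy=13,interpolation=cv2.INTER_CUBIC))
c=load('s15')
# expected projected corners of tin_b and tin_a undersides/lids
for nm,z0 in (('b',.112),('a',.112+.0255+.0508)):
    for zz in (0,.0255):
        pr=[]
        for sx,sy in ((-31.5,52.5),(-31.5,-52.5),(31.5,52.5),(31.5,-52.5)):
            sx,sy=sx/1000,sy/1000
            zt=np.array([-.609,-.793]);yt=np.array([.793,-.609]); X=np.r_[np.array([.5871,-.0877])+yt*sy+zt*sx,z0+zz]
            pr.append(((proj(c,X)-[245,130])*13).round(0))
        print(nm,zz,*pr)
E
```

```text
b 0 [484. 446.] [ 84. 431.] [463. 541.] [ 49. 525.]
b 0.0255 [485. 355.] [ 82. 340.] [464. 447.] [ 47. 431.]
a 0 [486. 168.] [ 78. 154.] [465. 256.] [ 42. 240.]
a 0.0255 [487.  73.] [76. 59.] [466. 157.] [ 39. 143.]
```

View pics/s15z.png

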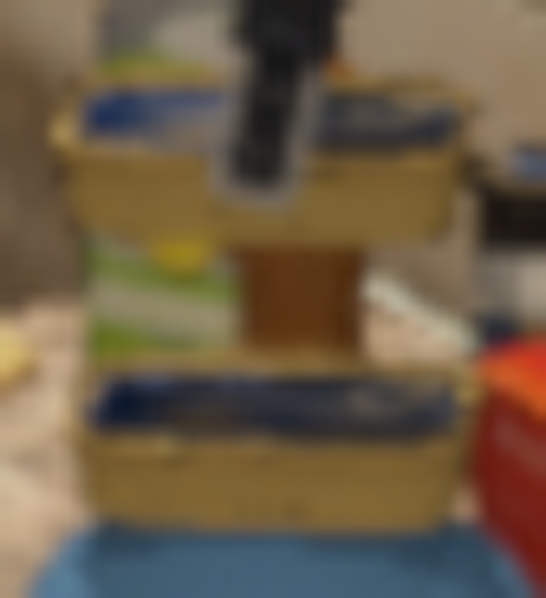

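The top tin's edges follow the slope predicted for level. tin_b looks perhaps 1–2° low at its left end, so I'll measure that from the unobstructed scene image.

```bash
python3 - <<'E'
from h import *
def edges(name,cols,r0,r1,lohi):
    c=load(name); im=c['color'].astype(float); g=im[...,0]-im[...,2] # red-blue: gold high, blue low
    out=[]
    for u in cols:
        s=g[r0:r1,u]; 
        if lohi=='down': # gold->blue going down : last crossing
            m=(np.percentile(s,90)+np.percentile(s,10))/2
            k=[i for i in range(len(s)-1) if s[i]>=m>s[i+1]]
            if k: i=k[-1]; out.append((u,r0+i+(s[i]-m)/(s[i]-s[i+1])))
        else:
            m=(s.max()+s.min())/2
            k=[i for i in range(len(s)-1) if s[i]<m<=s[i+1]]
            if k: i=k[-1]; out.append((u,r0+i+(m-s[i])/(s[i+1]-s[i])))
    return np.array(out)
def pf(e):
    p=np.polyfit(*e.T,1); r=e[:,1]-np.polyval(p,e[:,0]); k=abs(r)<.6; p=np.polyfit(*e[k].T,1); return p[0].round(4),np.polyval(p,267).round(2),k.sum(),(e[k,1]-np.polyval(p,e[k,0])).std().round(2)
for n in ('s9','s15'):
    print(n,'under',pf(edges(n,range(253,280),163,177,'down')),'lidfront',pf(edges(n,range(255,279),157,169,'up')))
c=load('s9')
zt=np.array([-.609,-.793]);yt=np.array([.793,-.609]);C=np.array([.5871,-.0877])
for nm,sx,z in (('under',.030,.112),('lid front',.027,.1365)):
    A=proj(c,np.r_[C+zt*sx-yt*.04,z]);B=proj(c,np.r_[C+zt*sx+yt*.04,z]); print(nm,A,B,'slope',(B-A)[1]/(B-A)[0])
    for th in (1,2):
        dz=.04*np.sin(np.radians(th)); A=proj(c,np.r_[C+zt*sx-yt*.04,z-dz]);B=proj(c,np.r_[C+zt*sx+yt*.04,z+dz]); print(th,(B-A)[1]/(B-A)[0])
cv2.imwrite('pics/s9z.png',cv2.resize(c['color'][145:185,240:294,::-1],None,fx=13,fy=13,interpolation=cv2.INTER_CUBIC))
E
```

```text
s9 under (np.float64(0.0246), np.float64(170.43), np.int64(26), np.float64(0.18)) lidfront (np.float64(0.0503), np.float64(163.52), np.int64(23), np.float64(0.15))
s15 under (np.float64(0.0236), np.float64(170.39), np.int64(26), np.float64(0.15)) lidfront (np.float64(0.0449), np.float64(163.4), np.int64(23), np.float64(0.15))
under [252.63907109 170.3530748 ] [276.88755346 171.29982647] slope 0.039043749250259
1 0.0228723931262191
2 0.006700397504467226
lid front [252.60794335 163.08419808] [276.98521823 164.0089499 ] slope 0.037934995524002375
1 0.021644021269303697
2 0.0053524204811634364
```

View pics/s9z.png

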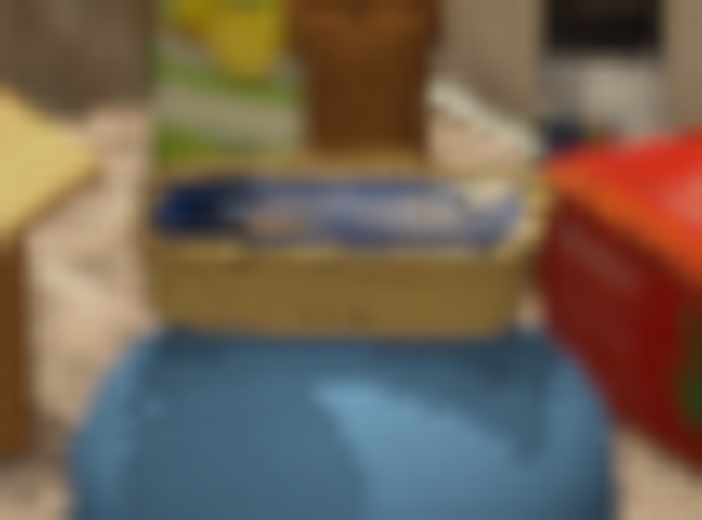

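The two edge slopes average 0.037 against 0.038 predicted for level, so tin_b is level within about 0.7°. Now I'll lower tin_a.

Call:
drive_tool(slide=[[0,-1,-15],[0,-1,-30],[0,-1,-41],[0,-1,-46],[0,-1,-46.8],[0,-1,-46.8],[0,-1,-46.8]], turn=[[0,0.001,-0.0015],[0,0.001,-0.0015],[0,0.001,-0.0015],[0,0.001,-0.0015],[0,0.001,-0.0015],[0,0.001,-0.0015],[0,0.001,-0.0015]], gripper=[0.6,0.6,0.6,0.6,0.6,0.6,0.6])

```text
t: 20.2
eef_pos: [0.5864, -0.0874, 0.151]
tool_rot: [-0.243, -0.597, -0.379, 0.664]
contact_force: [-0.0, -0.1, -0.5]
gripper_width: 0.695
```

```bash
python3 - <<'E'
from h import *
d=np.load('pics/place.npz'); go(d['tcp']+[0,0,.0],Ro.from_quat(d['q'])); o=bot.get_obs(); print(o['gripper_width'],o['contact_force'],o['eef_pos'])
a=snap('scene','s16')['color'][:,:,::-1]
cv2.imwrite('pics/s16z.png',cv2.resize(a[130:178,245:290],None,fx=12,fy=12,interpolation=cv2.INTER_CUBIC))
E
```

```text
t 20.2 slide [-0.3  0.5 -4.2] turn [0.0004 0.0003 0.0006] deg 0.0
0.6949338704506434 [-0.02390601 -0.07379889 -0.48600444] [ 0.58639081 -0.08740464  0.15104184]
```

View pics/s16z.png

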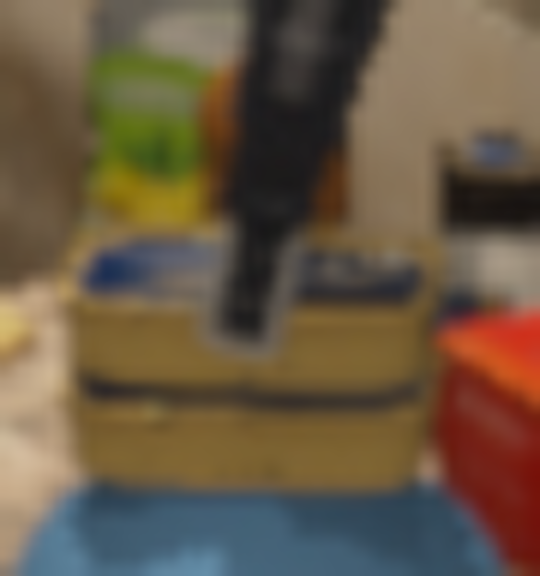

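The gap under tin_a is even along its length and the ends line up (cols 70–440 against 80–435), so I'll lower the rest gently.

Call:
drive_tool(slide=[[-0.3,0.5,-1.5],[-0.3,0.5,-2.5],[-0.3,0.5,-3.3],[-0.3,0.5,-3.3],[-0.3,0.5,-3.3]], turn=[[0,0,0],[0,0,0],[0,0,0],[0,0,0],[0,0,0]], gripper=[0.6,0.6,0.6,0.6,0.6])

```text
t: 20.75
eef_pos: [0.5861, -0.0869, 0.1478]
tool_rot: [-0.243, -0.597, -0.379, 0.664]
contact_force: [-0.1, 0.0, -1.8]
gripper_width: 0.7
```

```bash
python3 - <<'E'
from h import *
d=np.load('pics/place.npz'); go(d['tcp']+[0,0,.0],Ro.from_quat(d['q'])); o=bot.get_obs(); print(o['gripper_width'],o['contact_force'],o['torque'],o['eef_pos'])
E
```

```text
t 20.75 slide [-0. -0. -1.] turn [0.0003 0.0004 0.0006] deg 0.0
0.6995180667702093 [-0.06318353  0.04830595 -1.75583174] [-0.10071752 -0.22111549  0.01955955] [ 0.58608469 -0.08688645  0.1478087 ]
```

Call:
drive_tool(slide=[[0,0,-0.5],[0,0,-1],[0,0,-1],[0,0,-1]], turn=[[0,0,0],[0,0,0],[0,0,0],[0,0,0]], gripper=[0.6,0.6,0.6,0.6])

```text
t: 21.15
eef_pos: [0.5861, -0.0869, 0.1468]
tool_rot: [-0.243, -0.597, -0.379, 0.664]
contact_force: [0.2, 0.5, -0.8]
gripper_width: 0.697
```

```bash
python3 - <<'E'
from h import *
o=bot.get_obs(); print(o['gripper_width'],o['contact_force'],o['torque'],o['eef_pos'])
a=snap('scene','s17')['color'][:,:,::-1]
cv2.imwrite('pics/s17z.png',cv2.resize(a[130:178,245:290],None,fx=12,fy=12,interpolation=cv2.INTER_CUBIC))
o=bot.get_obs(); print(o['contact_force'])
E
```

```text
0.6970310284246232 [ 0.18826669  0.45816236 -0.81171882] [-0.16479289 -0.22985445 -0.01415643] [ 0.58610898 -0.08690992  0.14681155]
[-0.03433439 -0.559821   -1.11782041]
```

View pics/s17z.png

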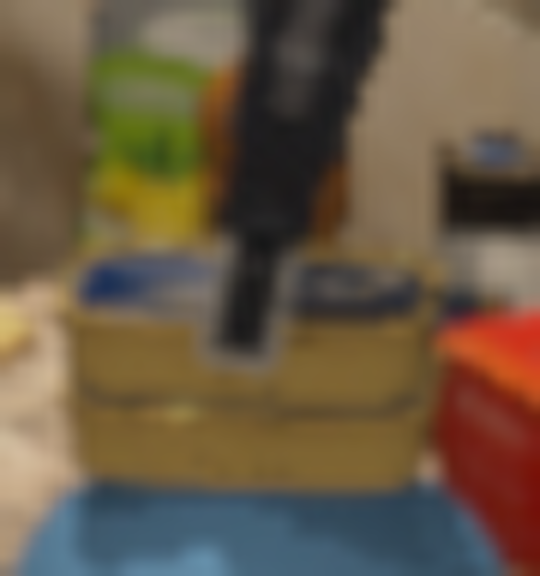

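Call:
drive_tool(slide=[[0,0,-0.5],[0,0,-1],[0,0,-1],[0,0,-1]], turn=[[0,0,0],[0,0,0],[0,0,0],[0,0,0]], gripper=[0.6,0.6,0.6,0.6])

```text
t: 21.6
eef_pos: [0.5862, -0.087, 0.1467]
tool_rot: [-0.243, -0.597, -0.379, 0.664]
contact_force: [-2.3, 0.6, 6.3]
gripper_width: 0.7
```

Call:
drive_tool(slide=[[-0.1,0.1,0.1],[-0.1,0.1,0.1]], turn=[[0,0,0],[0,0,0]], gripper=[0.6,0.6])

```text
t: 21.8
eef_pos: [0.5862, -0.0869, 0.1468]
tool_rot: [-0.243, -0.597, -0.379, 0.664]
contact_force: [1.0, -1.3, 1.3]
gripper_width: 0.698
```

```bash
python3 - <<'E'
from h import *
o=bot.get_obs(); print(o['gripper_width'],o['contact_force'],o['torque'],o['eef_pos'])
E
```

```text
0.6981156216714358 [ 1.01336423 -1.29493248  1.26627935] [-0.16574441 -0.20198821  0.01411582] [ 0.58619338 -0.08688882  0.14678417]
```

Light contact only. I'll open slowly.

Call:
drive_tool(slide=[[0,0,0],[0,0,0],[0,0,0],[0,0,0],[0,0,0],[0,0,0],[0,0,0],[0,0,0],[0,0,0]], turn=[[0,0,0],[0,0,0],[0,0,0],[0,0,0],[0,0,0],[0,0,0],[0,0,0],[0,0,0],[0,0,0]], gripper=[0.7,0.71,0.72,0.74,0.78,0.85,1,1,1])

```text
t: 22.7
eef_pos: [0.5862, -0.0869, 0.1468]
tool_rot: [-0.243, -0.597, -0.379, 0.664]
contact_force: [-0.5, -0.2, 0.8]
gripper_width: 0.999
```

```bash
python3 - <<'E'
from h import *
a=snap('scene','s18')['color'][:,:,::-1]; b=snap('wrist','w18')['color'][:,:,::-1]
o=bot.get_obs(); print(o['t'],o['contact_force'],o['gripper_width'])
cv2.imwrite('pics/m18.png',np.hstack([cv2.resize(a[130:190,240:300],(400,400),interpolation=cv2.INTER_CUBIC),cv2.copyMakeBorder(cv2.resize(b,(400,300)),0,100,0,0,cv2.BORDER_CONSTANT)]))
E
```

```text
22.8 [ 0.29838348  0.41180249 -0.08619603] 0.9993107378789097
```

View pics/m18.png

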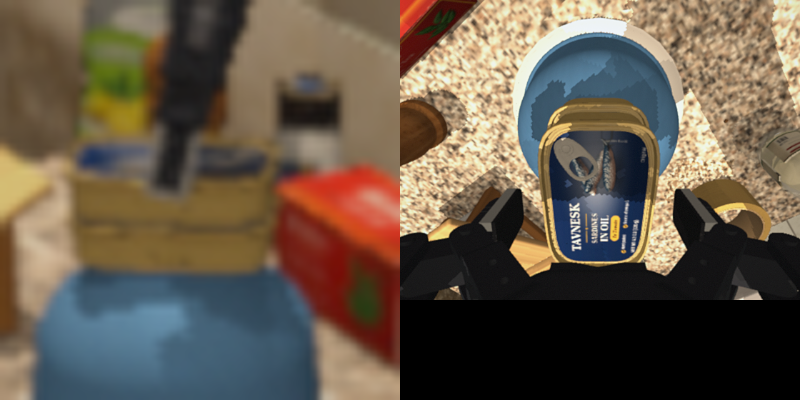

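The stack stands with the pads clear on both sides. I'll retreat along the tool axis, then go upright to the inspection spot.

Call:
drive_tool(slide=[[3,-2,15],[8,-6,45],[15,-12,88],[20,-16,130],[15,-10,150],[5,0,160]], turn=[[0,0,0],[0,0,0],[0,0,0],[0,0,0],[0,0,0],[0,0,0]], gripper=[1,1,1,1,1,1])

```text
t: 23.4
eef_pos: [0.5921, -0.0877, 0.309]
tool_rot: [-0.243, -0.599, -0.378, 0.663]
contact_force: [0.6, -0.4, 0.0]
gripper_width: 1.002
```

```bash
python3 - <<'E'
from h import *
go([.5345,-.0485,.31],down(np.radians(-127.5)))
E
```

```text
t 23.4 slide [-57.6  39.2   1. ] turn [-0.1305 -0.1662  0.002 ] deg 12.1
```

Call:
drive_tool(slide=[[-20,14,2],[-40,28,2],[-57.5,39,1],[-57.5,39,1],[-57.5,39,1],[-57.5,39,1],[-57.5,39,1]], turn=[[-0.045,-0.055,0],[-0.09,-0.11,0.001],[-0.13,-0.166,0.002],[-0.13,-0.166,0.002],[-0.13,-0.166,0.002],[-0.13,-0.166,0.002],[-0.13,-0.166,0.002]], gripper=[1,1,1,1,1,1,1])

```text
t: 24.1
eef_pos: [0.5351, -0.0494, 0.3096]
tool_rot: [-0.312, -0.634, -0.313, 0.635]
contact_force: [-0.4, 0.4, 0.2]
gripper_width: 1.0
```

```bash
python3 - <<'E'
from h import *
c=snap('wrist','w19'); s=snap('scene','s19'); snap('top','t19'); o=bot.get_obs(); print(o['t'],o['eef_pos'],np.array(c['R']).T@-c['t'])
b=bowlfit(c,(275,106),rmax=84)
for z in (.06,):
    P=np.array([onz(c,u,v,z)[:2] for u,v in b]); print(z,circ(P))
P,h=goldlid(c,(222,20,328,190),.1635,'w19g'); print(cv2.minAreaRect((P[:,:2]*1000).astype(np.float32)))
a=s['color'][:,:,::-1]
v=cv2.imread('pics/w19g.png'); cv2.imwrite('pics/m19.png',np.hstack([cv2.resize(a[130:190,240:300],(390,390),interpolation=cv2.INTER_CUBIC),cv2.resize(v,(int(v.shape[1]*390/v.shape[0]),390))]))
E
```

```text
24.25 [ 0.53499308 -0.04926178  0.30962039] [ 0.58898328 -0.09166648  0.45121406]
0.06 (array([ 0.58724533, -0.08865243]), np.float64(0.07105838038513076), np.float64(0.00023850643442846364), np.int64(128))
((586.359130859375, -88.48107147216797), (62.34919357299805, 103.23188018798828), 52.34990310668945)
```

View pics/m19.png

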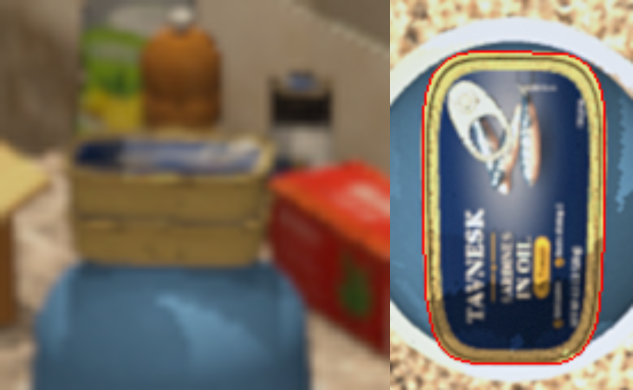

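View pics/t19.png

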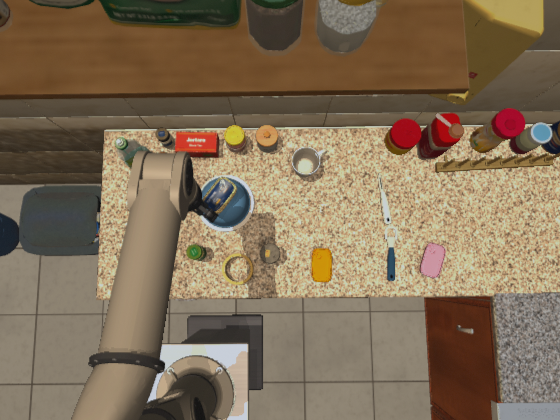

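The top tin is at (0.5864,-0.0885), yaw 52.3°, against 52.5° for the lower tin at the same spot. The bowl is unmoved, and the other things are where they were. One last level check, then I'll hand in.

```bash
python3 - <<'E'
from h import *
s=snap('scene','s20')
def under(n):
    im=load(n)['color'].astype(float); g=im[...,0]-im[...,2]; e=[]
    for u in range(253,280):
        q=g[163:177,u]; m=(np.percentile(q,90)+np.percentile(q,10))/2
        k=[i for i in range(len(q)-1) if q[i]>=m>q[i+1]]
        if k: i=k[-1]; e.append((u,163+i+(q[i]-m)/(q[i]-q[i+1])))
    e=np.array(e); p=np.polyfit(*e.T,1); return p[0].round(4),np.polyval(p,267).round(2)
for n in('s9','s19','s20'): print(n,under(n))
print(bot.hand_in())
E
```

```text
s9 (np.float64(0.017), np.float64(170.39))
s19 (np.float64(0.0164), np.float64(170.37))
s20 (np.float64(0.0161), np.float64(170.37))
the job is handed in; nothing more can be done
None
```

The job is handed in at about 24 s. Tin_b sits lid up on the bowl's crown, and tin_a is stacked lid up on top of it. The hand-in reports no verdict, so these are my own checks.

**Final checks**
- **Centring:** both tins measure within 1 mm of the bowl's axis.
- **Stacking:** the tins line up to about 0.1 mm and 0.2° in yaw.
- **Bowl:** it did not move measurably (under 0.1 mm in the wrist view).
- **Stability:** the stack did not shift between the last pictures, and nothing was touching it.
- **Other things:** the jars, tape roll, mug and look-alikes looked undisturbed in the last top view. The arm hid the stand and mill there. The mill showed upright in the last scene view.

**Where the checks disagreed:** tin_b's tilt is less certain than its position. Two edge fits in the scene camera differ. One reads as level to slightly tilted the other way, and the other suggests it is about 1° low at one end. The final underside check was a rougher fit that, taken alone, reads about 1.4°. It gave the same reading before and after stacking, so the second tin did not tip the first.

**Change of plan:** at a full 25° tool tilt over the stand, joints 6 and 7 reached the ends of their ranges (readings 0.17 and -2.96). I backed off, gripped tin_a at about 12.5° instead, and levelled it before placing.

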